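# Pour staple refills from a tipping carton

### The arm

A 7-joint arm with a two-finger parallel gripper is mounted at the origin on a cart in front of the work surface, level with it; the furniture and walls round the work are solid. World frame = base frame: x ahead of the robot, y to its left, z up, the work surface at z = 0. Lengths are in m, angles in rad, forces in N, time in s.
With the tool pointing down it reaches from about 0.4 to 0.85 m from the base axis. Payload 10.4 kg.
Tool frame: the origin (TCP) lies midway between the tips of the shut fingers; the grasp point (between the pads) lies 19 mm behind it; z points along the fingers, y is the direction in which the jaws open and shut (so a half turn about z gives the same grasp; the last joint's range is limited). The gripper opens to 85 mm and grips with 20 to 120 N. Pads are 22 mm wide; open, the fingers measure 114 mm over their backs; the gripper's body (76 mm by 85 mm) begins 54 mm behind the grasp point. The pads swing forward as they close: fully open they stand 13 mm farther back than shut.
Start: joints at [1.113, 0.332, -0.065, 1.46, 0.022, 1.35, -0.088], TCP at [0.263, -0.567, 0.231] pointing down, gripper open.
Joint ranges: [-2.6, 2.6], [-0.5, 2.12], [-1.47, 1.34], [0.16, 2.42], [-1.27, 4.41], [0.06, 2.06], [-2.6, 2.6]. Speed limits (rad/s): [2.22, 2.22, 2.79, 2.79, 3.14, 3.14, 3.14].

### API

Orientations are given as a unit quaternion [x, y, z, w].
In Python, from workcell import manip, viewer gives the robot as it stands.
- The arm moves only by the tool move_arm, never from a script. Its argument "deltas" is a list of rows, each a list of 7 numbers: the shift along the tool's x, y, z in m, then the turn, a rotation vector about the tool's x, y, z in degrees, then the opening, from -1 (shut) to 1 (fully open). In form: [[dx, dy, dz, wx, wy, wz, gripper], ...]. A call has 1 to 10 rows; each row shifts and turns the commanded pose from where the row before left it, along the tool's axes as they then stand; what a row does not reach is not made up. A row lasts 1/8 s, in which the tool goes at most 62.5 mm and 10.7 degrees, less where a joint would pass 70% of its speed; a pose out of reach is approached as far as the arm can. A call with a gripper value outside its range is refused whole. The fingers move at their own pace and stop on an object; "force" is the grip in N (left out, the last holds). Time passes only in rows, so rows that do not move let the fingers close. It gives the time, the measured TCP pose, the force and the opening at its end, in the units of the state.
- manip.get_obs(): the state, without advancing time (a new reading comes with each control period).
- viewer.camera(name): name is "side" or "top" or "wrist"; returns (picture, depth): 480x640x3 uint8, red, green, blue; 480x640 float32, m along the optical axis (not along the pixel's ray), 0 where there is no reading.
- viewer.calibration(name): a dict with "fx", "fy", "cx", "cy" (pixels), "dist" ([k1, k2, p1, p2, k3] as OpenCV has them; the pictures are not rectified), "R" (3x3) and "t" (3): a world point X has camera coordinates R X + t; the wrist camera has in their place "T_tool_cam" (4x4, takes a point from camera to tool coordinates, whose origin is the TCP and whose axes are the flange's). Camera axes: x right, y down, z forward; pixel columns grow to the right and rows downward; lengths in m; the calibration is good to about 2 mm. A picture is of the moment at which its call begins: read the wrist's pose just before it. calibration takes no time and is no camera call.
- manip.hand_in(): hands the job in, once; it reports no verdict.
The state is a dict: "clock": time; "joint_pos": joint angles; "joint_velocities": joint speeds; "tau": joint torques, N m; "position": TCP position; "ee_rot": TCP orientation; "ft_force": force on the tool from outside, world axes, zero at the start; "torque": the same for the moment, N m; "grip_width": opening from 0.0 (shut) to 1.0 (fully open).
Only numpy, scipy, OpenCV 4.12 (cv2) and the standard library are available. Lean on these libraries where they do the work, as an engineer would, in place of code of your own. Each camera call takes 0.05 s, during which the arm holds its last target.

### The job

Slide the grey tray over to the stand so that it catches what will come out of the carton, reaching from right below the carton's front edge outwards. Pull the carton's folded front spout fully out while the carton is still level, then tip the carton forward on its pivot so that all five staple boxes slide down the spout into the tray, and let it settle back level with the spout left out. Do not shift the label roll, the brown tape roll or the parcel standing about.

Things in the scene. Friction and masses are not known exactly. Their poses are not given: they have to be found in the camera images.
- pivot (a point): centre of the pivot line of a dark steel tipping stand (fixed to the bench, 160 mm deep, 150 mm wide), 125 mm above the bench, at the lower front edge of the cardboard carton it carries. x points horizontally from the carton's front to its back, y along the pivot line, z up; the spout opens towards -x. Nothing of the stand lies in front of the pivot line (-x side)
- carton (a joint): tilt of the carton about the pivot line, rad: 0 level (resting on rear posts), grows as its back rises and its top goes forward, to a stop at 0.85. Boxes slide out from about 0.35 to 0.65. About 0.8 kg with its load; damped: tip it slowly; let go, it sinks back level by itself in a second or so. Pushing the back face near its top along its arc takes about 5 to 12 N
- carton_back (a point): point on the carton's outer back face, on its middle line, 75 mm above its underside and 15 mm below its top; moves with the carton. x points out of the back face. The carton is 140 mm deep (from the pivot line back), 120 mm wide, 90 mm high above the pivot
- spout (a joint): angle of the spout, rad: 0 folded shut (upright, the carton's front wall), grows as its top is pulled forward and down, to a stop at 1.57, when it is a chute in line with the carton's floor. It starts up to about 0.2 ajar. A stiff fold keeps it where it is left (about 1 N at the tab moves it)
- spout_tab (a point): middle of the spout's upper edge, on its pull tab (70 mm wide, 4 mm thick, standing 12 mm above the carton's top when shut); moves with the spout. The spout is a 108 mm wide, 4 mm thick board hinged at its foot, 4 mm above pivot and 98 mm below this edge. Cheeks 20 mm deep fold into the carton along both its sides
- tray_mid (a point): centre of a loose open grey plastic tray, half-way up, 22.5 mm above the bench. 180 mm along its x, 150 mm along its y, 45 mm high, walls and floor 5 mm thick, about 0.35 kg, slides on the bench. The open spout passes over its wall, also when tipped
- refill0: white oblong box of staples, 36 x 62 x 22 mm, origin at the centre of its underside, 62 mm along its y; it lies in the carton at the start (on the carton's floor, or on top of another). Five alike
- refill1: white oblong box of staples, 36 x 62 x 22 mm, origin at the centre of its underside, 62 mm along its y; it lies in the carton at the start (on the carton's floor, or on top of another). Five alike
- refill2: white oblong box of staples, 36 x 62 x 22 mm, origin at the centre of its underside, 62 mm along its y; it lies in the carton at the start (on the carton's floor, or on top of another). Five alike
- refill3: white oblong box of staples, 36 x 62 x 22 mm, origin at the centre of its underside, 62 mm along its y; it lies in the carton at the start (on the carton's floor, or on top of another). Five alike
- refill4: white oblong box of staples, 36 x 62 x 22 mm, origin at the centre of its underside, 62 mm along its y; it lies in the carton at the start (on the carton's floor, or on top of another). Five alike
- label_roll: bystander, upright white roll of labels, 95 mm across, 102 mm high, origin at the centre of its underside. It and the brown tape roll stand on the two sides of the tray's way to the stand, either one on either side, with about 200 to 240 mm free between them
- tape_roll: bystander, brown roll of packing tape lying flat, 93 mm across, 48 mm high, origin at the centre of its underside
- parcel: bystander, small brown packed carton, 93 x 123 x 64 mm, origin at the centre of its underside, 123 mm along its y; stands on the right, behind the carton
- carton_gap (a point): middle of the finger gap in the carton's closed top, level with the top, 27 mm behind the pivot line: the gap spans the full width from the spout back to 55 mm behind the pivot line; fingertips go down into it behind the spout. The boxes below reach at most 50 mm above the pivot, i.e. 40 mm below this point. Moves with the carton
Not all that is in view belongs to the job. Leave any black or purple look-alike of the refill4 alone.

How it is judged:
By the outcome, as a careful person would: the job done as asked, in the order asked, and still so for the second after the job is handed in, with the robot touching nothing.
It also fails if it takes over 72 s, if anything falls off the work surface, if the arm or the gripper's body presses on something with over 40 N, if the wrist force passes 120 N, or if a joint passes its speed limit or range.

## Working session

There is one attempt and no reset: what is moved stays moved. The work goes in short steps, Python scripts to look and compute and a tool call to move; the robot and the scene stay as the last step left them, time stands still between calls to the robot, and variables do not carry over. Pictures are saved under pics/ and viewed, and the job is handed in when it is done.

Besides the shell and the picture viewer there is one more tool, called after "Request:" as name(argument=value, ...), one argument or row to a line, values as JSON. move_arm: Moves the arm, as the interface text tells. Its arguments: {"type":"object","properties":{"deltas":{"type":"array"},"force":{"type":"number"}},"required":["deltas"]}

```bash
mkdir -p pics; python3 - <<'E'
from workcell import manip, viewer
import cv2, numpy as np
o=manip.get_obs()
for k,v in o.items(): print(k,np.round(v,4))
for n in ["side","top","wrist"]:
    p,d=viewer.camera(n); cv2.imwrite(f"pics/{n}0.png",p[:,:,::-1]); np.save(f"pics/{n}0.npy",d)
    c=viewer.calibration(n); print(n,{k:np.round(v,4).tolist() for k,v in c.items()})
E
```

```text
clock 0.0
joint_pos [ 1.1134  0.3329 -0.0647  1.461   0.0216  1.3499 -0.0885]
joint_velocities [-0.0014 -0.0017 -0.0002 -0.0006  0.0014  0.0019 -0.0001]
tau [ 1.40000e-03 -6.25449e+01  5.00000e-02 -3.91604e+01  1.62000e-02
  1.01000e-02  0.00000e+00]
position [ 0.2631 -0.5665  0.2305]
ee_rot [ 9.765e-01  2.157e-01 -2.000e-04 -7.000e-04]
ft_force [ 0.6611 -0.6408  1.0028]
torque [-0.013   0.0206 -0.0167]
grip_width 1.0006
side {'fx': 505.4253, 'fy': 505.4253, 'cx': 324.5199, 'cy': 239.5051, 'dist': [-0.0642, 0.0, 0.0, 0.0, 0.0], 'R': [[-0.855, -0.5186, -0.0036], [-0.3118, 0.5195, -0.7955], [0.4144, -0.6791, -0.6059]], 't': [0.4183, 0.3433, 1.0704]}
top {'fx': 437.7614, 'fy': 437.7614, 'cx': 309.056, 'cy': 242.9494, 'dist': [-0.0802, 0.0, 0.0, 0.0, 0.0], 'R': [[-0.0248, -0.9992, -0.0301], [-0.9872, 0.0292, -0.1566], [0.1574, 0.0258, -0.9872]], 't': [-0.0642, 0.5405, 1.0282]}
wrist {'fx': 368.4625, 'fy': 368.4625, 'cx': 323.6555, 'cy': 236.9223, 'dist': [-0.0352, 0.0, 0.0, 0.0, 0.0], 'T_tool_cam': [[0.0003, -0.9658, -0.2591, 0.0652], [1.0, 0.0002, 0.0003, -0.0006], [-0.0002, -0.2591, 0.9658, -0.1434], [0.0, 0.0, 0.0, 1.0]]}
```

View pics/side0.png

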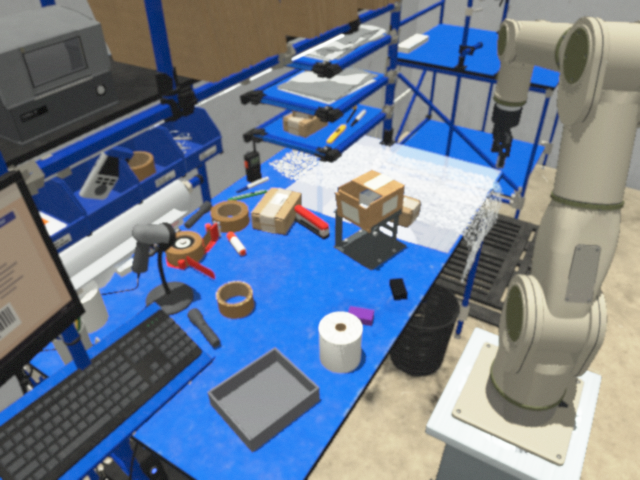

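View pics/top0.png

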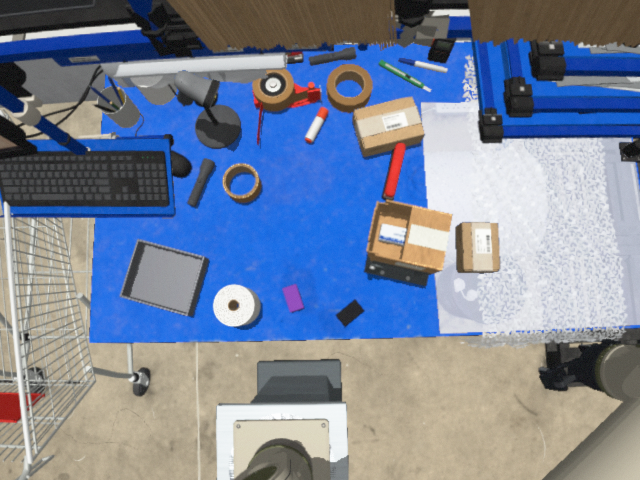

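```bash
cat > h.py <<'E'
import numpy as np, cv2
from workcell import manip, viewer
from scipy.spatial.transform import Rotation as Rn
def cloud(n,d,T=None):
    c=viewer.calibration(n); K=np.array([[c['fx'],0,c['cx']],[0,c['fy'],c['cy']],[0,0,1]])
    v,u=np.mgrid[0:480,0:640]
    q=cv2.undistortPoints(np.stack([u,v],-1).reshape(-1,1,2).astype(np.float64),K,np.array(c['dist'])).reshape(480,640,2)
    P=np.dstack([q[...,0]*d,q[...,1]*d,d])
    if n=='wrist':
        A=np.array(c['T_tool_cam']); P=P@A[:3,:3].T+A[:3,3]; P=P@T[:3,:3].T+T[:3,3]
    else: P=(P-np.array(c['t']))@np.array(c['R'])
    P[d<=0]=np.nan
    return P
def tool():
    o=manip.get_obs(); T=np.eye(4); T[:3,:3]=Rn.from_quat(o['ee_rot']).as_matrix(); T[:3,3]=o['position']; return T,o
def snap(n,tag):
    T,o=tool(); p,d=viewer.camera(n); cv2.imwrite(f"pics/{n}{tag}.png",p[:,:,::-1]); P=cloud(n,d,T); np.save(f"pics/{n}{tag}P.npy",P); return p,P
E
python3 - <<'E'
from h import *
d=np.load('pics/top0.npy'); P=cloud('top',d)
np.set_printoptions(precision=3,suppress=True)
def rect(x0,x1,y0,y1,zl,zh,name):
    s=P[y0:y1,x0:x1].reshape(-1,3); s=s[np.isfinite(s[:,0])]; s=s[(s[:,2]>zl)&(s[:,2]<zh)]
    r=cv2.minAreaRect((s[:,:2]*1000).astype(np.float32)); print(name,len(s),r,'zmed',np.median(s[:,2]))
    return s
rect(110,220,230,325,.035,.06,'tray')
rect(205,270,280,335,.09,.12,'label')
rect(215,270,155,210,.038,.06,'tape')
rect(360,460,195,280,.205,.225,'cartontop')
rect(360,460,195,280,.18,.25,'cartonall')
rect(450,505,215,280,.055,.08,'parcel')
for u,v in [(410,225),(430,240),(447,215),(375,205),(370,262),(395,235),(444,268),(395,240),(385,270),(420,270)]: print(u,v,P[v,u])
p=cv2.imread('pics/top0.png')[170:310,350:530]; cv2.imwrite('pics/tc.png',cv2.resize(p,None,fx=4.2,fy=4.2,interpolation=cv2.INTER_CUBIC))
p=cv2.imread('pics/side0.png')[150:280,310:450]; cv2.imwrite('pics/sc.png',cv2.resize(p,None,fx=4.6,fy=4.6,interpolation=cv2.INTER_CUBIC))
E
```

```text
tray 692 ((466.0283203125, 285.78131103515625), (183.19871520996094, 152.24427795410156), 73.80093383789062) zmed 0.04370378837016528
label 1315 ((392.7560729980469, 95.75409698486328), (94.93927764892578, 93.37326049804688), 88.85975646972656) zmed 0.098979156132949
tape 392 ((701.423095703125, 89.41606140136719), (92.27473449707031, 91.53881072998047), 69.3937759399414) zmed 0.045475391224910136
cartontop 2691 ((525.4961547851562, -287.634521484375), (163.19325256347656, 120.23009490966797), 75.89492797851562) zmed 0.2144707799705013
cartonall 3032 ((525.4961547851562, -287.634521484375), (163.19325256347656, 120.23009490966797), 75.89492797851562) zmed 0.21420894012427244
parcel 1825 ((515.6197509765625, -491.1888122558594), (93.1883316040039, 119.72608947753906), 87.14688110351562) zmed 0.06283459053711901
410 225 [ 0.542 -0.292  0.213]
430 240 [ 0.51  -0.33   0.216]
447 215 [ 0.561 -0.37   0.213]
375 205 [ 0.64  -0.25  -0.005]
370 262 [ 0.492 -0.229  0.004]
395 235 [ 0.532 -0.27   0.155]
444 268 [ 0.471 -0.414  0.004]
395 240 [ 0.522 -0.27   0.152]
385 270 [ 0.47  -0.266  0.006]
420 270 [ 0.456 -0.323  0.14 ]
```

View pics/tc.png

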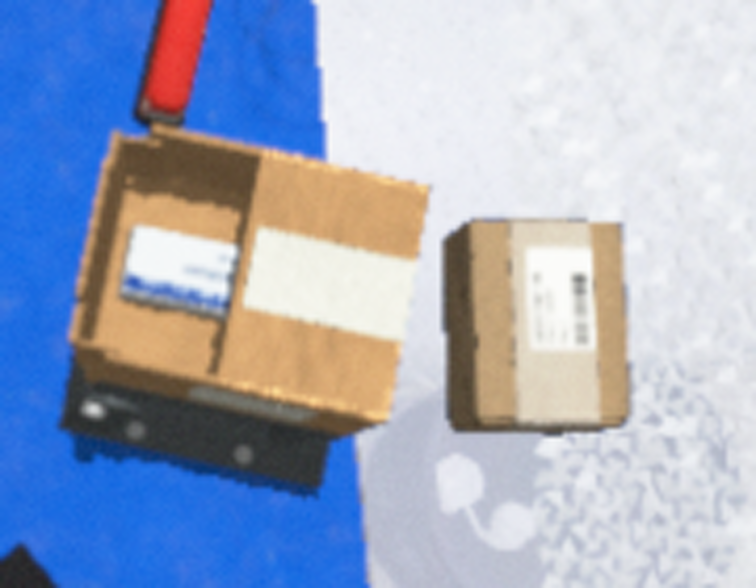

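View pics/sc.png

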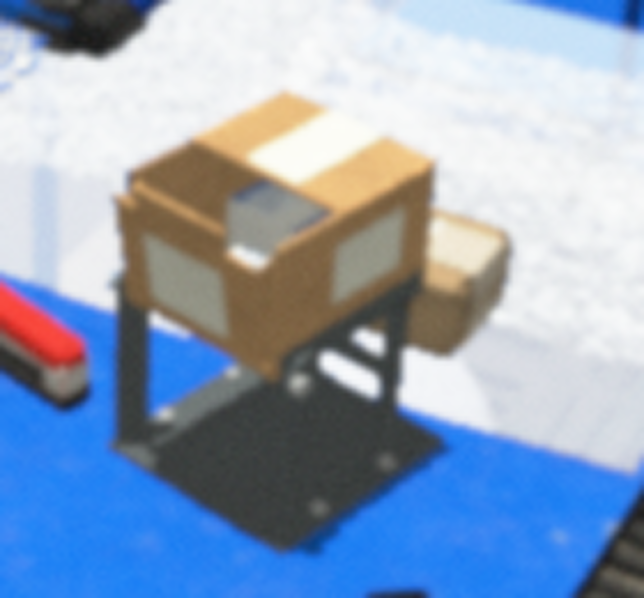

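```bash
python3 - <<'E'
from h import *
np.set_printoptions(precision=4,suppress=True)
f=np.array([.244,.970]); f/=np.linalg.norm(f); s=np.array([f[1],-f[0]])
c0=np.array([.5397,-.231])
for n in ['top','side']:
    P=cloud(n,np.load(f'pics/{n}0.npy')).reshape(-1,3); P=P[np.isfinite(P[:,0])]
    q=P[:,:2]-c0; a=q@f; b=q@s; z=P[:,2]
    m=(z>.2)&(z<.235)&(abs(a+.07)<.13)&(abs(b)<.1)
    T=m&(a<-.06); 
    r=cv2.minAreaRect((P[T,:2]*1000).astype(np.float32)); print(n,'lid',r,np.median(z[T]))
    print(' lid a range',np.percentile(a[T],[0,.5,2,98,100]),'b',np.percentile(b[T],[0,1,99,100]))
    F=m&(a>-.02); print(' front pts',F.sum(),'a',np.percentile(a[F],[1,25,50,75,99]) if F.any() else '', 'b',np.percentile(b[F],[1,99]),'zmax',z[F].max())
    for zl in np.arange(.125,.235,.01):
        k=(z>zl)&(z<zl+.01)&(abs(b)<.045)&(a>-.015)&(a<.06)
        if k.sum()>2: print('  z',round(zl+.005,3),k.sum(),np.median(a[k]), np.percentile(a[k],90))
E
```

```text
top lid ((515.3326416015625, -327.76763916015625), (79.88103485107422, 120.26042938232422), 76.14276885986328) 0.21451661452037446
 lid a range [-0.14   -0.1386 -0.1371 -0.0614 -0.0601] b [-0.0601 -0.0593  0.0585  0.0602]
 front pts 250 a [-0.0189 -0.0021  0.0164  0.0195  0.0229] b [-0.0587  0.059 ] zmax 0.22814560245761478
  z 0.13 204 -0.003937813861973474 0.001303137687650266
  z 0.14 27 0.0030959459515426412 0.004630807413081976
  z 0.15 97 -0.00861054869676631 0.005708278713173099
  z 0.16 21 0.007661130218089011 0.008353849482031751
  z 0.17 16 0.009332483931521683 0.009862265050258629
  z 0.18 25 0.01117225791123569 0.01203647754593542
  z 0.19 19 0.012798064891535383 0.013698477197857613
  z 0.2 19 0.014517933126187111 0.015172144015950562
  z 0.21 41 0.016760223622927183 0.019314363337997898
  z 0.22 63 0.020469345514566157 0.022525432440682842
  z 0.23 18 0.020720468794396353 0.02172387755924897
side lid ((515.16943359375, -329.94732666015625), (83.70124053955078, 128.5308837890625), 75.91827392578125) 0.21468495234909335
 lid a range [-0.1438 -0.1422 -0.139  -0.0617 -0.0601] b [-0.0639 -0.0621  0.0592  0.0646]
 front pts 279 a [-0.019   0.0027  0.0173  0.0193  0.0233] b [-0.0611  0.061 ] zmax 0.22699405978809853
  z 0.13 46 0.003990212192136301 0.005853733831530073
  z 0.14 53 0.005574644372628253 0.008011122061744853
  z 0.15 63 0.007904845280939482 0.009951748899160031
  z 0.16 60 0.009838142971171344 0.011766608317356785
  z 0.17 66 0.011587686979592764 0.013281208055814703
  z 0.18 68 0.013362525017390606 0.015129874605236196
  z 0.19 72 0.014982256604224796 0.01725611778240971
  z 0.2 68 0.016546853281245725 0.01861805485030744
  z 0.21 67 0.018068743414562723 0.0204075574007149
  z 0.22 64 0.02007058343041533 0.02215013179761623
  z 0.23 9 0.02102342022032153 0.023733596151583686
```

```bash
cat >> h.py <<'E'
def plan(wps,start=None):
    """wps: x,y,z,yaw_deg of tool y,grip,n"""
    T,o=tool()
    if start is None:
        p=T[:3,3].copy(); R=T[:3,:3].copy()
    else:
        p=np.array(start[:3]); R=None; 
        th=np.radians(start[3]); y=np.array([np.cos(th),np.sin(th),0]); z=np.array([0,0,-1.]); R=np.stack([np.cross(y,z),y,z],1)
    print('at',np.round(p,4),'yaw',np.round(np.degrees(np.arctan2(R[1,1],R[0,1])),2),'w',o['grip_width'],'F',np.round(o['ft_force'],1),'t',o['clock'])
    out=[]
    for x,y,z,th,g,n in wps:
        th=np.radians(th); yy=np.array([np.cos(th),np.sin(th),0]); zz=np.array([0,0,-1.]); R1=np.stack([np.cross(yy,zz),yy,zz],1)
        p0=p.copy(); w=Rn.from_matrix(R.T@R1).as_rotvec(degrees=True)
        w=np.round(w/n,1)
        for i in range(n):
            tgt=p0+(np.array([x,y,z])-p0)*(i+1)/n
            d=np.round(R.T@(tgt-p),4); p=p+R@d; R=R@Rn.from_rotvec(w,degrees=True).as_matrix()
            out.append([*map(float,d),*map(float,w),g])
    for i in range(0,len(out),10):
        print('['+',\n'.join(str([(int(v) if v==int(v) else v) for v in r]).replace(' ','') for r in out[i:i+10])+']')
    print('end',np.round(p,4))
E
python3 - <<'E'
from h import *
plan([(.47,-.40,.33,-40,.3,6),(.56,-.05,.33,0,.3,10),(.53,.2,.25,40,.3,8),(.491,.372,.10,73.8,.3,6)])
E
```

```text
at [ 0.2632 -0.5666  0.2307] yaw -65.09 w 1.0050325859179068 F [ 0.   0.6 -0.2] t 0.15
[[0.043,-0.0107,-0.0165,0,0,-4.2,0.3],
[0.0436,-0.0075,-0.0166,0,0,-4.2,0.3],
[0.044,-0.0043,-0.0165,0,0,-4.2,0.3],
[0.0443,-0.001,-0.0166,0,0,-4.2,0.3],
[0.0442,0.0022,-0.0165,0,0,-4.2,0.3],
[0.044,0.0054,-0.0165,0,0,-4.2,0.3],
[0.0326,-0.0155,0,0,0,-4,0.3],
[0.0337,-0.0133,0.0001,0,0,-4,0.3],
[0.0344,-0.0108,0,0,0,-4,0.3],
[0.0352,-0.0084,0,0,0,-4,0.3]]
[[0.0356,-0.006,0,0,0,-4,0.3],
[0.036,-0.0034,0.0001,0,0,-4,0.3],
[0.0361,-0.0009,0,0,0,-4,0.3],
[0.0361,0.0016,0,0,0,-4,0.3],
[0.0359,0.0041,0,0,0,-4,0.3],
[0.0355,0.0066,0.0001,0,0,-4,0.3],
[0.0313,-0.0037,0.01,0,0,-5,0.3],
[0.0314,-0.0009,0.0101,0,0,-5,0.3],
[0.0314,0.0018,0.01,0,0,-5,0.3],
[0.0312,0.0045,0.01,0,0,-5,0.3]]
[[0.0306,0.0072,0.01,0,0,-5,0.3],
[0.0299,0.0099,0.0101,0,0,-5,0.3],
[0.0289,0.0124,0.01,0,0,-5,0.3],
[0.0277,0.0149,0.01,0,0,-5,0.3],
[0.0261,0.0135,0.025,0,0,-5.6,0.3],
[0.0246,0.016,0.0251,0,0,-5.6,0.3],
[0.023,0.0183,0.025,0,0,-5.6,0.3],
[0.0211,0.0204,0.025,0,0,-5.6,0.3],
[0.019,0.0224,0.0251,0,0,-5.6,0.3],
[0.0166,0.0242,0.025,0,0,-5.6,0.3]]
end [0.491 0.372 0.1  ]
```

Request:
move_arm(
  deltas=[
    [0.043,-0.011,-0.0165,0,0,-4.2,0.3],
    [0.0435,-0.0075,-0.0165,0,0,-4.2,0.3],
    [0.044,-0.0045,-0.0165,0,0,-4.2,0.3],
    [0.044,-0.001,-0.0165,0,0,-4.2,0.3],
    [0.044,0.002,-0.0165,0,0,-4.2,0.3],
    [0.044,0.0055,-0.0165,0,0,-4.2,0.3],
    [0.0325,-0.0155,0,0,0,-4,0.3],
    [0.0335,-0.0135,0,0,0,-4,0.3],
    [0.0345,-0.011,0,0,0,-4,0.3],
    [0.035,-0.0085,0,0,0,-4,0.3],
  ],
)

```text
clock: 1.4
position: [0.5049, -0.258, 0.3303]
ee_rot: [0.837, 0.547, -0.0, 0.0]
ft_force: [-0.1, -0.6, 1.2]
grip_width: 0.65
```

Request:
move_arm(
  deltas=[
    [0.0355,-0.006,0,0,0,-4,0.3],
    [0.036,-0.0035,0,0,0,-4,0.3],
    [0.036,-0.001,0,0,0,-4,0.3],
    [0.036,0.0015,0,0,0,-4,0.3],
    [0.036,0.004,0,0,0,-4,0.3],
    [0.0355,0.0065,0,0,0,-4,0.3],
    [0.0315,-0.0035,0.01,0,0,-5,0.3],
    [0.0315,-0.001,0.01,0,0,-5,0.3],
    [0.0315,0.002,0.01,0,0,-5,0.3],
    [0.031,0.0045,0.01,0,0,-5,0.3],
  ],
)

```text
clock: 2.65
position: [0.5429, 0.0769, 0.2895]
ee_rot: [0.571, 0.821, -0.0, 0.0]
ft_force: [-0.3, 0.3, -0.7]
grip_width: 0.65
```

Request:
move_arm(
  deltas=[
    [0.0305,0.007,0.01,0,0,-5,0.3],
    [0.03,0.01,0.01,0,0,-5,0.3],
    [0.029,0.0125,0.01,0,0,-5,0.3],
    [0.0275,0.015,0.01,0,0,-5,0.3],
    [0.026,0.0135,0.025,0,0,-5.6,0.3],
    [0.0245,0.016,0.025,0,0,-5.6,0.3],
    [0.023,0.018,0.025,0,0,-5.6,0.3],
    [0.021,0.0205,0.025,0,0,-5.6,0.3],
    [0.019,0.0225,0.025,0,0,-5.6,0.3],
    [0,0,0,0,0,0,0.3],
  ],
)

```text
clock: 3.9
position: [0.4933, 0.3456, 0.1231]
ee_rot: [0.186, 0.982, -0.0, -0.002]
ft_force: [-0.4, 1.2, 0.4]
grip_width: 0.653
```

```bash
python3 - <<'E'
from h import *
np.set_printoptions(precision=4,suppress=True)
p,P=snap('wrist','1'); P=P.reshape(-1,3); P=P[np.isfinite(P[:,0])]
f=np.array([.279,.960]); s=np.array([.960,-.279]); q=P[:,:2]-[.466,.286]; a=q@f;b=q@s;z=P[:,2]
m=(z>.035)&(z<.055)&(abs(a)<.11)&(abs(b)<.09)
r=cv2.minAreaRect((P[m,:2]*1000).astype(np.float32)); print(r)
k=m&(abs(b)<.05)&(a>.07); print(k.sum(),np.percentile(a[k],[1,50,99]),np.median(z[k]))
for b0 in np.arange(-.05,.06,.02):
    k=m&(abs(b-b0)<.01)&(a>.07); print(b0,np.median(a[k]))
plan([(.491,.372,.10,73.8,.3,1),(.491,.372,.015,73.8,.3,4)])
E
```

```text
((465.02386474609375, 285.09478759765625), (180.96910095214844, 150.696533203125), 73.90489959716797)
1405 [0.0841 0.0864 0.0892] 0.045574188838061705
-0.05 0.08630040245084113
-0.030000000000000002 0.0863231607859169
-0.010000000000000002 0.08647465396887058
0.009999999999999995 0.08644800702684294
0.03 0.08644154205413945
0.05 0.08668827929916087
at [0.4948 0.3442 0.1243] yaw 68.3 w 0.651701496705767 F [ 0.7 -0.5  0.7] t 3.95
[[0.0138,0.0244,0.0243,0,-0.1,-5.5,0.3],
[0,0,0.0213,0,0,0,0.3],
[0,0,0.0212,0,0,0,0.3],
[0,0,0.0213,0,0,0,0.3],
[0,0.0001,0.0212,0,0,0,0.3]]
end [0.491  0.3721 0.015 ]
```

View pics/wrist1.png

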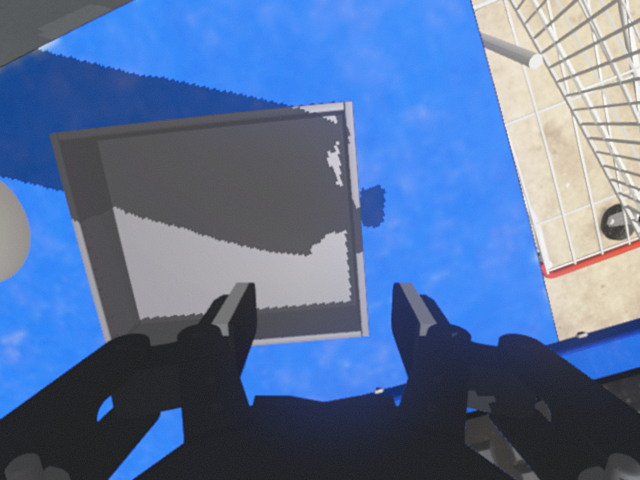

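Request:
move_arm(
  deltas=[
    [0.013,0.0217,0.024,0,0,-5.5,0.3],
    [0,0,0.021,0,0,0,0.3],
    [0,0,0.021,0,0,0,0.3],
    [0,0,0.021,0,0,0,0.3],
    [0,0,0.021,0,0,0,0.3],
    [0,0,0,0,0,0,0.3],
    [0,0,0,0,0,0,-1],
    [0,0,0,0,0,0,-1],
    [0,0,0,0,0,0,-1],
    [0,0,0,0,0,0,-1],
  ],
  force=60,
)

```text
clock: 5.2
position: [0.4927, 0.3683, 0.0181]
ee_rot: [0.143, 0.99, 0.0, 0.001]
ft_force: [-0.2, -1.0, 6.7]
grip_width: 0.049
```

```bash
python3 - <<'E'
from h import *
T,o=tool(); print(np.round(T,3), o['grip_width'],np.round(o['ft_force'],1))
E
```

```text
[[-0.959  0.282  0.001  0.493]
 [ 0.282  0.959  0.001  0.368]
 [-0.001  0.001 -1.     0.018]
 [ 0.     0.     0.     1.   ]] 0.048600881832108596 [-0.2 -1.   6.7]
```

```bash
python3 - <<'E'
from h import *
plan([(.552,.3375,.0195,90,-1,6),(.552,.0175,.0195,90,-1,14),(.5825,-.0355,.0195,76,-1,4)])
E
```

```text
at [0.4927 0.3683 0.0181] yaw 73.61 w 0.048600881832108596 F [-0.2 -1.   6.7] t 5.2
[[-0.0109,-0.0021,-0.0002,0,0,-2.7,-1],
[-0.0108,-0.0027,-0.0002,0,0,-2.7,-1],
[-0.0107,-0.0031,-0.0003,0,0,-2.7,-1],
[-0.0105,-0.0037,-0.0002,0,0,-2.7,-1],
[-0.0103,-0.0041,-0.0002,0,0,-2.7,-1],
[-0.0102,-0.0047,-0.0002,0,0,-2.7,-1],
[-0.0001,-0.0229,0,0,0,0,-1],
[0,-0.0228,0,0,0,0,-1],
[-0.0001,-0.0229,-0.0001,0,0,0,-1],
[-0.0001,-0.0228,0,0,0,0,-1]]
[[-0.0001,-0.0229,0,0,0,0,-1],
[0,-0.0228,0,0,0,0,-1],
[-0.0001,-0.0229,0,0,0,0,-1],
[-0.0001,-0.0228,0,0,0,0,-1],
[0,-0.0229,-0.0001,0,0,0,-1],
[-0.0001,-0.0228,0,0,0,0,-1],
[-0.0001,-0.0229,0,0,0,0,-1],
[-0.0001,-0.0228,0,0,0,0,-1],
[0,-0.0229,0,0,0,0,-1],
[-0.0001,-0.0229,0,0,0,0,-1]]
[[-0.0077,-0.0132,0,0,0,3.5,-1],
[-0.0084,-0.0127,0,0,0,3.5,-1],
[-0.0093,-0.0122,0,0,0,3.5,-1],
[-0.0099,-0.0116,0,0,0,3.5,-1]]
end [ 0.5825 -0.0355  0.0195]
```

Request:
move_arm(
  deltas=[
    [-0.011,-0.002,-0.003,0,0,-2.7,-1],
    [-0.011,-0.0025,0,0,0,-2.7,-1],
    [-0.0105,-0.003,0,0,0,-2.7,-1],
    [-0.0105,-0.0035,0,0,0,-2.7,-1],
    [-0.0105,-0.004,0,0,0,-2.7,-1],
    [-0.01,-0.0045,0,0,0,-2.7,-1],
  ],
)

```text
clock: 5.95
position: [0.5441, 0.3408, 0.0189]
ee_rot: [-0.001, 1.0, 0.001, -0.006]
ft_force: [-44.1, 8.2, 10.5]
grip_width: 0.046
```

```bash
python3 - <<'E'
from h import *
plan([(.552,.0175,.0195,90,-1,14)])
p,P=snap('top','2')
cv2.imwrite('pics/t2.png',cv2.resize(p[130:340,90:460,::-1],None,fx=2,fy=2))
E
```

```text
at [0.5441 0.3408 0.0189] yaw 90.12 w 0.04565749315396419 F [-44.1   8.2  10.5] t 5.95
[[-0.0005,-0.0231,-0.0001,0,-0.1,0,-1],
[-0.0005,-0.0231,-0.0001,0,-0.1,0,-1],
[-0.0006,-0.0231,0,0,-0.1,0,-1],
[-0.0005,-0.0231,-0.0001,0,-0.1,0,-1],
[-0.0005,-0.0231,-0.0001,0,-0.1,0,-1],
[-0.0005,-0.0231,-0.0001,0,-0.1,0,-1],
[-0.0005,-0.0231,0,0,-0.1,0,-1],
[-0.0005,-0.023,-0.0001,0,-0.1,0,-1],
[-0.0006,-0.0231,-0.0001,0,-0.1,0,-1],
[-0.0005,-0.0231,0,0,-0.1,0,-1]]
[[-0.0005,-0.0231,-0.0001,0,-0.1,0,-1],
[-0.0005,-0.0231,-0.0001,0,-0.1,0,-1],
[-0.0005,-0.0231,0,0,-0.1,0,-1],
[-0.0006,-0.0231,-0.0001,0,-0.1,0,-1]]
end [0.552  0.0175 0.0195]
```

View pics/t2.png

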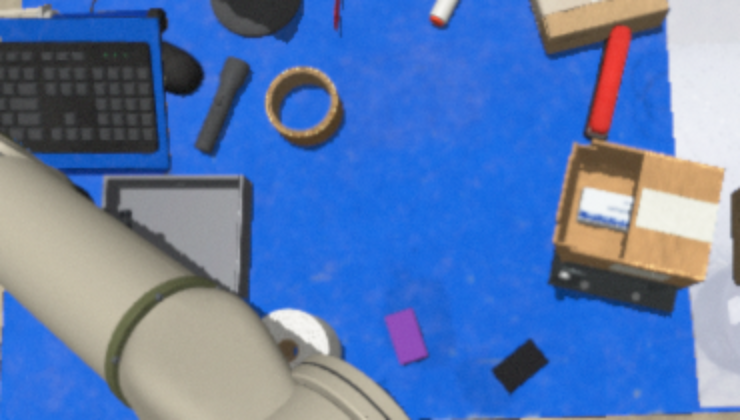

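Request:
move_arm(
  deltas=[
    [0.013,-0.002,0,0,0,0,-1],
    [0.007,-0.005,0,0,0,0,-1],
    [0,0,0,0,0,0,-1],
  ],
)

```text
clock: 6.38
position: [0.532, 0.3301, 0.0203]
ee_rot: [0.002, 1.0, -0.0, 0.0]
ft_force: [0.5, -0.6, -2.0]
grip_width: 0.044
```

```bash
python3 - <<'E'
from h import *
np.set_printoptions(precision=4,suppress=True)
T,o=tool(); print(np.round(T,4))
p,P=snap('top','3')
for u,v in [(171,210),(165,214),(150,205),(180,205),(210,240),(212,220),(150,222),(160,180),(172,215),(175,170),(140,222)]: print(u,v,P[v,u])
# tray rect from top
s=P[200:340,110:240].reshape(-1,3); s=s[np.isfinite(s[:,0])]; k=(s[:,2]>.035)&(s[:,2]<.05)&(s[:,0]<.65); s=s[k]
print(cv2.minAreaRect((s[:,:2]*1000).astype(np.float32)))
p2,P2=snap('side','3')
cv2.imwrite('pics/s3.png',cv2.resize(p2[200:480,0:400,::-1],None,fx=2,fy=2))
E
```

```text
[[-1.      0.0039  0.0007  0.532 ]
 [ 0.0039  1.     -0.0008  0.3301]
 [-0.0007 -0.0008 -1.      0.0203]
 [ 0.      0.      0.      1.    ]]
171 210 [0.6366 0.2723 0.0265]
165 214 [0.6274 0.2889 0.0233]
150 205 [0.6457 0.3187 0.0499]
180 205 [0.6555 0.2575 0.001 ]
210 240 [0.5589 0.1746 0.0084]
212 220 [0.6127 0.1721 0.0002]
150 222 [0.6026 0.3183 0.047 ]
160 180 [0.6981 0.281  0.0868]
172 215 [0.6238 0.2699 0.0248]
175 170 [0.742  0.2641 0.0293]
140 222 [0.6139 0.3644 0.0001]
((566.0960693359375, 227.21502685546875), (418.095947265625, 143.501220703125), 52.89747619628906)
```

View pics/s3.png

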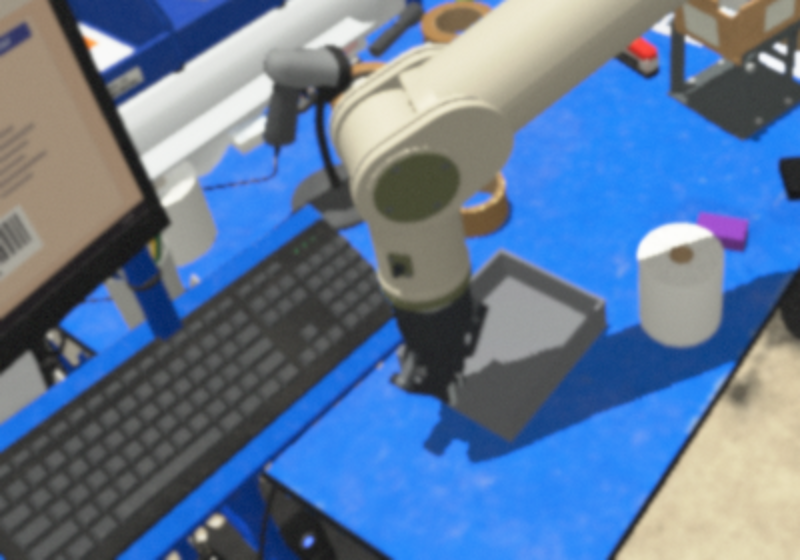

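Request:
move_arm(
  deltas=[
    [-0.004,-0.01,0,0,0,0,-1],
    [0,-0.0225,0,0,0,0,-1],
    [0,-0.0225,0,0,0,0,-1],
    [0,-0.0225,0,0,0,0,-1],
    [-0.003,-0.0225,0,0,0,0,-1],
    [-0.005,-0.0225,0,0,0,0,-1],
    [-0.004,-0.0225,0,0,0,0,-1],
    [0,0,0,0,0,0,-1],
  ],
)

```text
clock: 7.48
position: [0.5485, 0.1827, 0.0201]
ee_rot: [0.004, 1.0, -0.001, 0.0]
ft_force: [-0.0, 0.0, -2.2]
grip_width: 0.048
```

```bash
python3 - <<'E'
from h import *
np.set_printoptions(precision=4,suppress=True)
T,o=tool(); print(np.round(T,4))
p,P=snap('top','4')
cv2.imwrite('pics/t4.png',cv2.resize(p[130:340,90:460,::-1],None,fx=2,fy=2))
E
```

```text
[[-1.      0.0075  0.0003  0.5485]
 [ 0.0075  1.     -0.0016  0.1827]
 [-0.0003 -0.0016 -1.      0.0201]
 [ 0.      0.      0.      1.    ]]
```

View pics/t4.png

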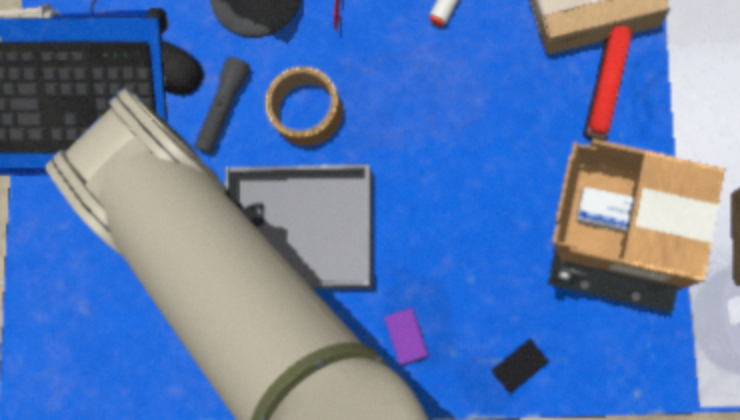

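Request:
move_arm(
  deltas=[
    [-0.001,-0.0205,0,0,0,0,-1],
    [-0.001,-0.0205,0,0,0,0,-1],
    [-0.001,-0.0205,0,0,0,0,-1],
    [-0.001,-0.0205,0,0,0,0,-1],
    [-0.001,-0.0205,0,0,0,0,-1],
    [0,-0.0205,0,0,0,0,-1],
    [0,-0.0205,0,0,0,0,-1],
    [0,-0.0205,0,0,0,0,-1],
  ],
)

```text
clock: 8.52
position: [0.5519, 0.0222, 0.0205]
ee_rot: [0.001, 1.0, 0.0, 0.0]
ft_force: [0.2, -0.1, -2.4]
grip_width: 0.048
```

```bash
python3 - <<'E'
from h import *
plan([(.582,-.0355,.020,76,-1,5)])
E
```

```text
at [0.5519 0.0222 0.0205] yaw 89.88 w 0.04805003493342917 F [ 0.2 -0.1 -2.4] t 8.525
[[-0.006,-0.0115,0.0001,0,0,2.8,-1],
[-0.0066,-0.0113,0.0001,0,0,2.8,-1],
[-0.0072,-0.0108,0.0001,0,0,2.8,-1],
[-0.0076,-0.0106,0.0001,0,0,2.8,-1],
[-0.0082,-0.0101,0,0,0,2.8,-1]]
end [ 0.582  -0.0355  0.02  ]
```

Request:
move_arm(
  deltas=[
    [-0.006,-0.011,0,0,0,2.8,-1],
    [-0.0065,-0.0105,0,0,0,2.8,-1],
    [-0.007,-0.0105,0,0,0,2.8,-1],
    [-0.0075,-0.01,0,0,0,2.8,-1],
    [-0.008,-0.0095,0,0,0,2.8,-1],
    [0,0,0,0,0,0,-1],
  ],
)

```text
clock: 9.28
position: [0.5819, -0.0341, 0.0202]
ee_rot: [0.125, 0.992, -0.0, 0.0]
ft_force: [0.3, 0.2, -2.3]
grip_width: 0.047
```

```bash
cat > tray.py <<'E'
from h import *
import sys
np.set_printoptions(precision=4,suppress=True)
tag=sys.argv[1]
T,o=tool(); print(T[:3,3],np.degrees(np.arctan2(T[1,1],T[0,1])))
f=np.array([.242,.970]); s=np.array([.970,-.242]); c0=np.array([.540,-.231])
for n in ['top','side']:
    p,P=snap(n,tag); P=P.reshape(-1,3); P=P[np.isfinite(P[:,0])]
    q=P[:,:2]-c0; a=q@f; b=q@s; z=P[:,2]
    m=(z>.038)&(z<.05)&(a>-.02)&(a<.15)&(abs(b)<.1)
    # nose: front wall per b, min a
    k=m&(a<.06)&(abs(b)<.06)
    for b0 in (-.06,-.045,-.03,0,.03,.045,.06):
        j=k&(abs(b-b0)<.01)
        if j.sum()>3: print(n,'b',b0,np.percentile(a[j],[5,50,95]),j.sum())
    for a0 in (.03,.06,.09,.12):
        j=m&(abs(a-a0)<.01); 
        if j.sum()>3: print(n,'a',a0,'b',b[j].min(),b[j].max())
    cv2.imwrite(f'pics/{n}{tag}z.png',cv2.resize(p[150:310,230:470,::-1],None,fx=3,fy=3))
E
python3 tray.py 5
```

```text
[ 0.5819 -0.0341  0.0202] 75.67124611795056
top b -0.06 [0.0251 0.0271 0.0292] 9
top b -0.045 [0.0247 0.0265 0.0289] 18
top b -0.03 [0.0246 0.0266 0.0289] 18
top b 0 [0.0268 0.028  0.0303] 12
top b 0.03 [0.0264 0.0288 0.031 ] 17
top b 0.045 [0.0264 0.0284 0.0308] 17
top b 0.06 [0.0269 0.0356 0.0563] 17
top a 0.03 b -0.08558267344654637 0.0634006937459183
top a 0.06 b -0.08067152125771858 0.06469145490645388
top a 0.09 b 0.05950480965069394 0.06528123401625327
top a 0.12 b 0.05972228526615697 0.06467150786478214
side b -0.06 [0.0267 0.0295 0.0324] 11
side b -0.045 [0.026  0.0295 0.0319] 15
side b -0.03 [0.0248 0.0287 0.0313] 16
side b 0 [0.0248 0.0292 0.0318] 22
side b 0.03 [0.0254 0.029  0.0306] 15
side b 0.045 [0.0241 0.0288 0.0318] 20
side b 0.06 [0.0273 0.0357 0.0532] 27
side a 0.03 b -0.08789817046769292 0.06276042637723883
side a 0.06 b -0.08766034335548288 0.06424807130962512
side a 0.09 b -0.08816022299658323 0.06363737099469265
side a 0.12 b -0.08844724392313957 -0.08225953029205663
```

View pics/top5z.png

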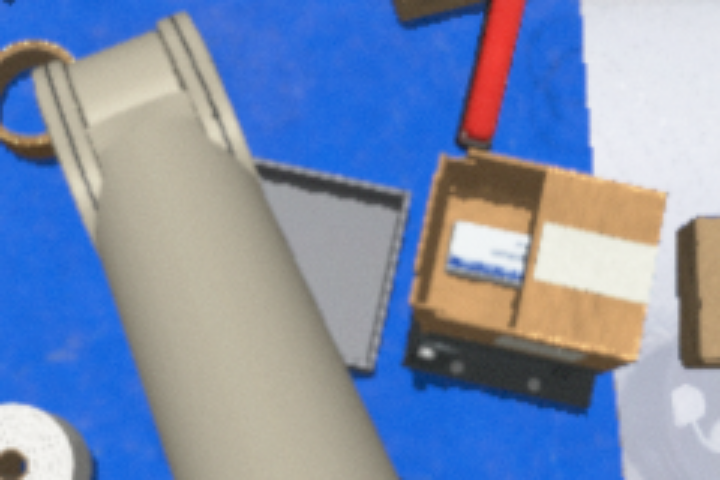

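View pics/side5z.png

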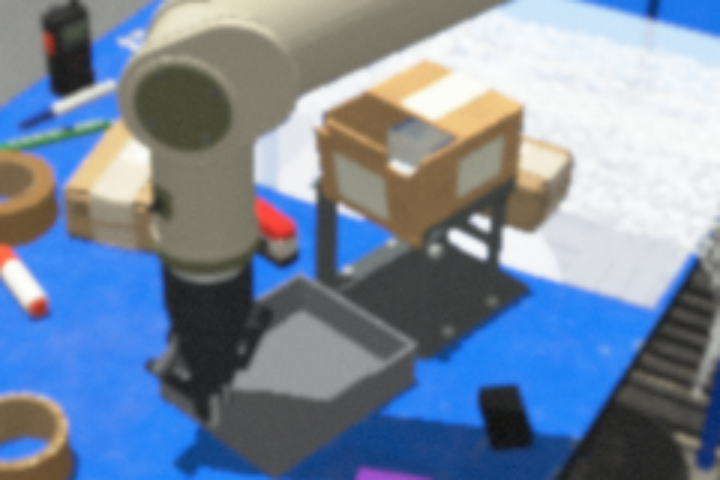

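Request:
move_arm(
  deltas=[
    [-0.006,-0.002,0,0,0,0,-1],
    [-0.006,-0.004,0,0,0,0,-1],
    [0,-0.008,0,0,0,0,-1],
    [0,-0.007,0,0,0,0,-1],
    [0,0,0,0,0,0,-1],
  ],
)

```text
clock: 10.0
position: [0.5876, -0.0574, 0.0202]
ee_rot: [0.124, 0.992, -0.0, -0.0]
ft_force: [-0.5, 0.5, -2.7]
grip_width: 0.047
```

```bash
python3 tray.py 6
```

```text
[ 0.5876 -0.0574  0.0202] 75.7329704411276
top b -0.06 [0.0064 0.0083 0.0104] 9
top b -0.045 [0.0058 0.0085 0.0106] 18
top b -0.03 [0.0062 0.0091 0.0105] 10
top a 0.03 b -0.07362891945917616 0.0732171384962242
top a 0.06 b 0.06947144720529941 0.0744034695000636
top a 0.09 b 0.07068872650141907 0.07632769072690407
top a 0.12 b 0.07122639410726346 0.076348791142645
side b -0.06 [0.0043 0.0087 0.0103] 12
side b -0.045 [0.0025 0.0084 0.0103] 20
side b -0.03 [0.0037 0.008  0.01  ] 19
side b 0 [0.0051 0.008  0.0097] 16
side b 0.03 [0.0011 0.0074 0.011 ] 19
side b 0.045 [0.0037 0.0082 0.0103] 19
side b 0.06 [0.0031 0.0087 0.0105] 11
side a 0.03 b -0.07979176555605133 0.07562442479500946
side a 0.06 b -0.07738551084409737 0.07333864861918109
side a 0.09 b -0.07774254454735242 -0.0699204646954758
side a 0.12 b -0.07603577230770715 -0.06683120929003177
```

Request:
move_arm(
  deltas=[
    [0,-0.002,0,0,0,0,-1],
    [0,0,0,0,0,0,-0.4],
    [0,0,0,0,0,0,-0.4],
    [0,0,0,0,0,0,-0.4],
    [0,0,-0.02,0,0,0,-0.4],
    [0,0,-0.03,0,0,0,-0.4],
    [0,0,-0.05,0,0,0,-1],
    [0,0,-0.06,0,0,0,-1],
    [0,0,-0.06,0,0,0,-1],
    [0,0,-0.06,0,0,0,-1],
  ],
)

```text
clock: 11.35
position: [0.587, -0.0577, 0.304]
ee_rot: [0.123, 0.992, -0.0, 0.001]
ft_force: [0.9, -0.6, 0.0]
grip_width: 0.0
```

```bash
python3 tray.py 7; python3 - <<'E'
from h import *
f=np.array([.242,.970]); c=np.array([.540,-.231])-.02*f
plan([(*c,.30,-14,-1,12)])
E
```

```text
[ 0.587  -0.0577  0.304 ] 75.85944057245932
top b -0.06 [0.0055 0.0076 0.0096] 9
top b -0.045 [0.0052 0.0075 0.0097] 18
top b -0.03 [0.006  0.0079 0.0093] 8
top a 0.03 b -0.07384181029976836 0.07333368595528097
top a 0.06 b 0.07058203913029391 0.07549788520262124
top a 0.09 b 0.07158615170272213 0.07633643329548964
side b -0.06 [0.0023 0.0066 0.0097] 11
side b -0.045 [0.0012 0.0069 0.0096] 19
side b -0.03 [0.0035 0.0069 0.0097] 14
side b 0 [0.0013 0.0075 0.0103] 19
side b 0.03 [0.0021 0.0065 0.01  ] 15
side b 0.045 [0.0023 0.0052 0.0082] 16
side b 0.06 [0.0025 0.0061 0.0095] 10
side a 0.03 b -0.07678603417605571 0.07528029124196782
side a 0.06 b -0.07668701259635771 0.07511996386305224
side a 0.09 b -0.07629364830698734 0.07695025808276738
side a 0.12 b -0.07537072752685324 0.07541421242298445
at [ 0.5895 -0.057   0.3089] yaw 75.86 w 0.0009931144110974855 F [-0.1  0.5 -0.2] t 11.45
[[0.0005,-0.0167,0.0007,0,0,7.5,-1],
[-0.0018,-0.0167,0.0007,0,0,7.5,-1],
[-0.0039,-0.0163,0.0007,0,0,7.5,-1],
[-0.0059,-0.0156,0.0007,0,0,7.5,-1],
[-0.008,-0.0148,0.0007,0,0,7.5,-1],
[-0.0098,-0.0135,0.0008,0,0,7.5,-1],
[-0.0115,-0.0122,0.0007,0,0,7.5,-1],
[-0.013,-0.0105,0.0007,0,0,7.5,-1],
[-0.0143,-0.0088,0.0007,0,0,7.5,-1],
[-0.0153,-0.0068,0.0007,0,0,7.5,-1]]
[[-0.016,-0.0048,0.0007,0,0,7.5,-1],
[-0.0166,-0.0026,0.0007,0,0,7.5,-1]]
end [ 0.5352 -0.2504  0.3   ]
```

View pics/side7z.png

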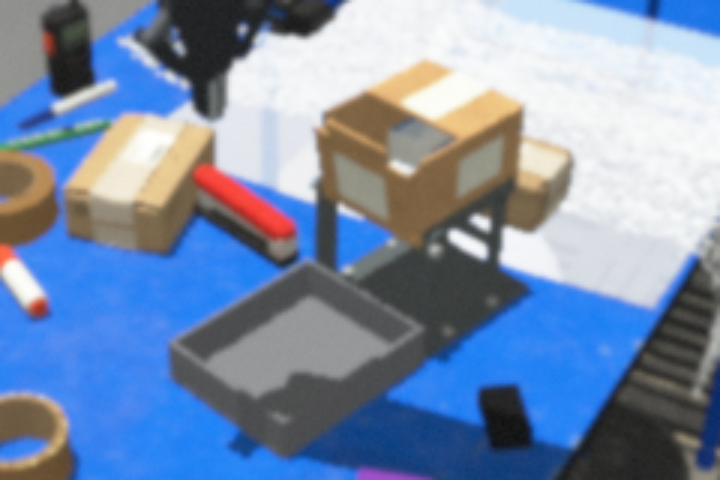

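Request:
move_arm(
  deltas=[
    [0.0005,-0.0165,0,0,0,7.5,-1],
    [-0.002,-0.0165,0,0,0,7.5,-1],
    [-0.004,-0.0165,0,0,0,7.5,-1],
    [-0.006,-0.0155,0,0,0,7.5,-1],
    [-0.008,-0.015,0,0,0,7.5,-1],
    [-0.01,-0.0135,0,0,0,7.5,-1],
    [-0.0115,-0.012,0,0,0,7.5,-1],
    [-0.013,-0.0105,0,0,0,7.5,-1],
    [-0.0145,-0.009,0,0,0,7.5,-1],
    [-0.0155,-0.007,0,0,0,7.5,-1],
  ],
)

```text
clock: 12.7
position: [0.542, -0.2199, 0.3015]
ee_rot: [0.703, 0.711, 0.0, 0.0]
ft_force: [-1.0, 0.0, -0.4]
grip_width: -0.004
```

Request:
move_arm(
  deltas=[
    [-0.016,-0.005,0,0,0,7.5,-1],
    [-0.0165,-0.0025,0,0,0,7.5,-1],
    [0,0,0,0,0,0,-1],
    [0,0,0,0,0,0,-1],
  ],
)

```text
clock: 13.2
position: [0.5334, -0.2509, 0.3009]
ee_rot: [0.788, 0.616, 0.0, 0.0]
ft_force: [0.3, 0.1, 0.3]
grip_width: 0.001
```

```bash
python3 - <<'E'
from h import *
f=np.array([.242,.970]); c=np.array([.540,-.231])-.020*f
plan([(*c,.245,-14,-1,1),(*c,.195,-14,-1,5)])
p,P=snap('wrist','8')
np.set_printoptions(precision=4,suppress=True)
E
```

```text
at [ 0.5334 -0.2509  0.3009] yaw -13.95 w 0.0013991188753142998 F [0.3 0.1 0.3] t 13.2
[[0.0009,0.0016,0.0559,0,0,0,-1],
[0,0,0.01,0,0,0,-1],
[0,0,0.01,0,0,0,-1],
[0,0,0.01,0,0,0,-1],
[0,-0.0001,0.01,0,0,0,-1],
[0,0,0.01,0,0,0,-1]]
end [ 0.5351 -0.2504  0.195 ]
```

View pics/wrist8.png

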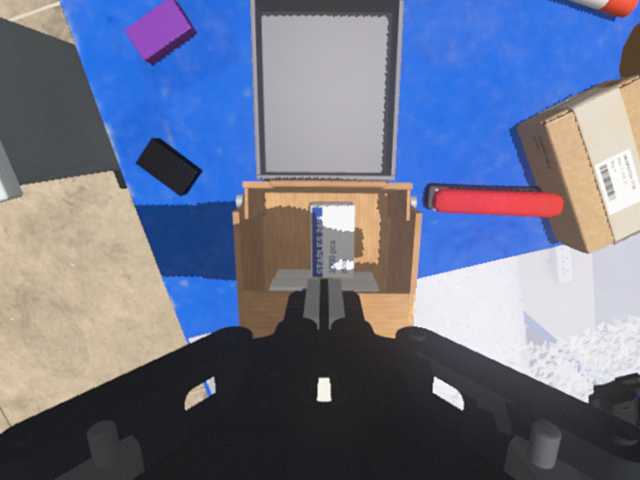

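Request:
move_arm(
  deltas=[
    [0.001,0.0015,0.03,0,0,0,-1],
    [0,0,0.026,0,0,0,-1],
    [0,0,0.015,0,0,0,-1],
    [0,0,0.015,0,0,0,-1],
    [0,0,0.015,0,0,0,-1],
    [0,0,0.005,0,0,0,-1],
    [0,0,0,0,0,0,-1],
  ],
)

```text
clock: 14.12
position: [0.5348, -0.2515, 0.1943]
ee_rot: [0.789, 0.614, -0.0, -0.0]
ft_force: [0.3, -0.1, 0.3]
grip_width: 0.002
```

```bash
python3 - <<'E'
from h import *
f=np.array([.242,.970]); c=np.array([.540,-.231])
w=[]
for th in [.1,.2,.3,.4,.5,.6,.7,.8,.9,1.0,1.1,1.2,1.3,1.4,1.5,1.57]:
    a=.068*np.sin(th)-.002*np.cos(th)-.011; z=.129+.068*np.cos(th)+.002*np.sin(th)
    w.append((*(c+a*f),min(z,.1955),-14,-1,2 if th==.1 else 1))
plan(w)
E
```

```text
at [ 0.5348 -0.2515  0.1943] yaw -14.19 w 0.00227307795787022 F [ 0.3 -0.1  0.3] t 14.125
[[0.0075,0,-0.0006,0,0,-0.1,-1],
[0.0075,0,-0.0006,0,0,-0.1,-1],
[0.0067,0,0,0,0,0,-1],
[0.0066,0,0.0009,0,0,0,-1],
[0.0065,0,0.0022,0,0,0,-1],
[0.0062,0.0001,0.0028,0,0,0,-1],
[0.0059,0,0.0033,0,0,0,-1],
[0.0055,0,0.004,0,0,0,-1],
[0.0051,0,0.0045,0,0,0,-1],
[0.0047,0,0.005,0,0,0,-1]]
[[0.0041,0,0.0054,0,0,0,-1],
[0.0035,0,0.0058,0,0,0,-1],
[0.003,0,0.0061,0,0,0,-1],
[0.0023,0,0.0064,0,0,0,-1],
[0.0017,0,0.0066,0,0,0,-1],
[0.001,0,0.0067,0,0,0,-1],
[0.0003,0,0.0047,0,0,0,-1]]
end [ 0.5538 -0.1758  0.1311]
```

Request:
move_arm(
  deltas=[
    [0.0075,0,0,0,0,0,-1],
    [0.0075,0,0,0,0,0,-1],
    [0.0065,0,0,0,0,0,-1],
    [0.0065,0,0,0,0,0,-1],
    [0.0065,0,0.002,0,0,0,-1],
    [0.006,0,0.003,0,0,0,-1],
    [0.006,0,0.0035,0,0,0,-1],
    [0.0055,0,0.004,0,0,0,-1],
    [0.005,0,0.0045,0,0,0,-1],
  ],
)

```text
clock: 15.25
position: [0.5489, -0.1958, 0.177]
ee_rot: [0.789, 0.614, 0.0, 0.0]
ft_force: [0.5, 0.0, 0.3]
grip_width: -0.0
```

```bash
cat > sp.py <<'E'
from h import *
import sys
np.set_printoptions(precision=4,suppress=True)
tag=sys.argv[1]
f=np.array([.242,.970]); s=np.array([.970,-.242]); c0=np.array([.540,-.231])
T,o=tool(); q=T[:2,3]-c0; print('tcp a',q@f,'b',q@s,'z',T[2,3],'F',np.round(o['ft_force'],1))
for n in ['top','side']:
    p,P=snap(n,tag); Q=P.reshape(-1,3); Q=Q[np.isfinite(Q[:,0])]
    q=Q[:,:2]-c0; a=q@f; b=q@s; z=Q[:,2]
    m=(z>.11)&(z<.235)&(a>.0)&(a<.125)&(abs(b)>.025)&(abs(b)<.05)
    for a0 in np.arange(.005,.12,.01):
        j=m&(abs(a-a0)<.005)
        if j.sum()>3: print(n,round(a0,3),np.percentile(z[j],[10,50,90]),j.sum())
    T=(a>-.14)&(a<-.06)&(abs(b)<.06)&(z>.19)&(z<.26); 
    if T.sum()>50:
        A=np.c_[a[T],b[T],np.ones(T.sum())]; print('lid plane',np.linalg.lstsq(A,z[T],rcond=None)[0])
    cv2.imwrite(f'pics/{n}{tag}z.png',cv2.resize(p[130:300,290:500,::-1],None,fx=3.5,fy=3.5))
E
python3 sp.py 9
```

```text
tcp a 0.036275542742960465 b 0.00011207294622282345 z 0.1769944973550057 F [0.5 0.  0.3]
lid plane [0.0083 0.0034 0.2153]
side 0.025 [0.1478 0.1873 0.2278] 4
side 0.035 [0.1544 0.1582 0.2253] 6
side 0.045 [0.1847 0.2301 0.2332] 26
side 0.055 [0.1805 0.1862 0.2293] 19
side 0.065 [0.1879 0.1952 0.1984] 13
side 0.075 [0.1976 0.1981 0.1986] 4
lid plane [-0.0032  0.0433  0.2139]
```

View pics/side9z.png

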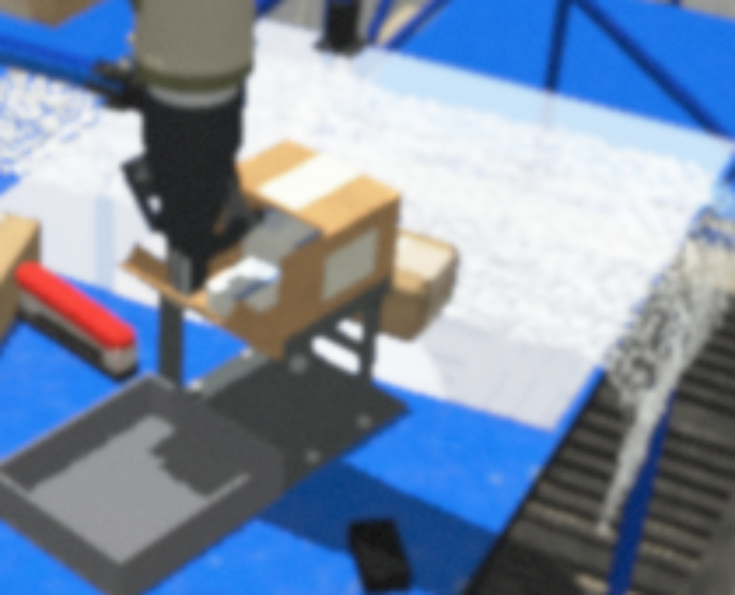

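Request:
move_arm(
  deltas=[
    [0.0045,0,0.005,0,0,0,-1],
    [0.004,0,0.0055,0,0,0,-1],
    [0.0035,0,0.006,0,0,0,-1],
    [0.003,0,0.006,0,0,0,-1],
    [0.0025,0,0.0065,0,0,0,-1],
    [0.0015,0,0.0065,0,0,0,-1],
    [0.001,0,0.006,0,0,0,-1],
    [0,0,0.003,0,0,0,-1],
    [0,0,0,0,0,0,-1],
  ],
)

```text
clock: 16.48
position: [0.5534, -0.1769, 0.1325]
ee_rot: [0.789, 0.614, -0.0, -0.0]
ft_force: [0.2, -0.2, 0.6]
grip_width: 0.001
```

```bash
python3 sp.py 10
```

```text
tcp a 0.05573742912880367 b -8.764092979553872e-05 z 0.13247886207743045 F [ 0.2 -0.2  0.6]
top 0.095 [0.1304 0.1333 0.1339] 5
lid plane [-0.004   0.0061  0.2139]
side 0.005 [0.1287 0.1297 0.1303] 4
side 0.015 [0.1285 0.1295 0.1315] 6
side 0.025 [0.1282 0.1295 0.1309] 7
side 0.035 [0.1286 0.1307 0.1324] 11
side 0.045 [0.1289 0.1311 0.1987] 25
side 0.055 [0.1298 0.2055 0.2309] 64
side 0.065 [0.1316 0.203  0.2266] 190
side 0.075 [0.1286 0.1319 0.1943] 52
side 0.085 [0.1281 0.1323 0.1344] 30
side 0.095 [0.1297 0.1317 0.1333] 16
lid plane [-0.0235  0.0278  0.2115]
```

View pics/side10z.png

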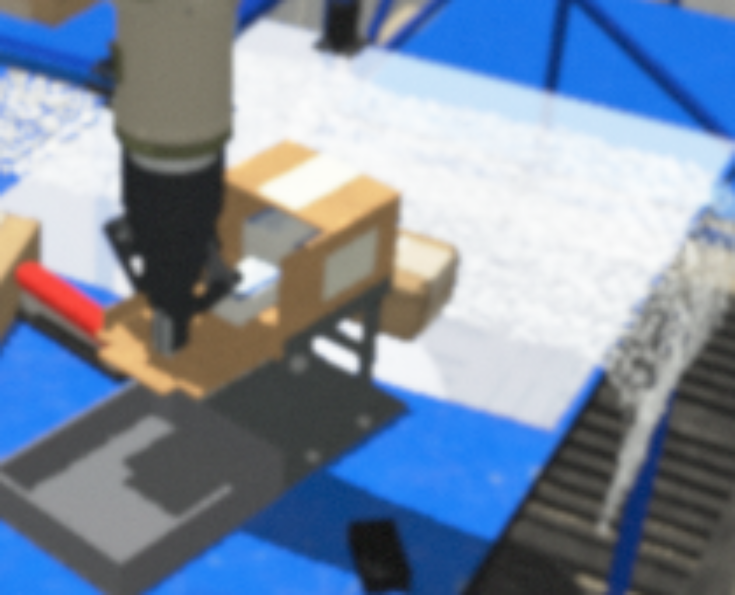

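Request:
move_arm(
  deltas=[
    [0,0,0.0015,0,0,0,-1],
    [0,0,0,0,0,0,-1],
  ],
)

```text
clock: 16.82
position: [0.5537, -0.1769, 0.1314]
ee_rot: [0.789, 0.614, 0.0, 0.0]
ft_force: [0.5, -0.3, 0.0]
grip_width: 0.0
```

Request:
move_arm(
  deltas=[
    [0,0,0.001,0,0,0,-1],
    [0,0,0,0,0,0,-1],
  ],
)

```text
clock: 17.08
position: [0.5537, -0.1769, 0.1303]
ee_rot: [0.789, 0.614, 0.0, 0.0]
ft_force: [-0.4, -0.4, 0.7]
grip_width: -0.002
```

Request:
move_arm(
  deltas=[
    [0,0,0.001,0,0,0,-1],
    [0,0,0,0,0,0,-1],
  ],
)

```text
clock: 17.32
position: [0.5536, -0.1769, 0.1292]
ee_rot: [0.789, 0.614, -0.0, 0.0]
ft_force: [-0.7, -0.2, -0.5]
grip_width: -0.003
```

```bash
python3 sp.py 11 | grep -v 'top 0'
```

```text
tcp a 0.055822064068626526 b 0.00013150112171616318 z 0.12923577396139563 F [-0.7 -0.2 -0.5]
lid plane [-0.0017  0.009   0.2141]
side 0.005 [0.1268 0.1287 0.1295] 5
side 0.015 [0.1282 0.1293 0.1316] 6
side 0.025 [0.1281 0.13   0.136 ] 8
side 0.035 [0.1265 0.1284 0.13  ] 13
side 0.045 [0.1267 0.1294 0.1825] 25
side 0.055 [0.1278 0.2017 0.2308] 66
side 0.065 [0.1294 0.2017 0.2289] 213
side 0.075 [0.1257 0.1286 0.1807] 43
side 0.085 [0.1264 0.1281 0.1306] 31
side 0.095 [0.126  0.1292 0.1307] 21
lid plane [-0.018   0.0308  0.2118]
```

Request:
move_arm(
  deltas=[
    [0,0,0.001,0,0,0,-1],
    [0,0,0,0,0,0,-1],
  ],
)

```text
clock: 17.68
position: [0.5537, -0.1769, 0.1291]
ee_rot: [0.789, 0.614, -0.0, 0.0]
ft_force: [-3.2, 0.8, 7.5]
grip_width: 0.003
```

Request:
move_arm(
  deltas=[
    [0,0,0.001,0,0,0,-1],
    [0,0,0,0,0,0,-1],
  ],
)

```text
clock: 17.92
position: [0.5538, -0.1769, 0.1286]
ee_rot: [0.789, 0.614, -0.0, 0.0]
ft_force: [-5.4, 1.5, 12.4]
grip_width: -0.002
```

```bash
python3 sp.py 12 | grep -v 'top 0'
```

```text
tcp a 0.05585639477665743 b 0.00029262832361607883 z 0.12855988047329253 F [-5.4  1.5 12.4]
lid plane [-0.0098  0.0076  0.214 ]
side 0.005 [0.1262 0.1291 0.1301] 9
side 0.015 [0.1264 0.1299 0.1357] 8
side 0.025 [0.1276 0.1286 0.1309] 6
side 0.035 [0.1262 0.1288 0.1303] 14
side 0.045 [0.1271 0.1287 0.1784] 29
side 0.055 [0.1266 0.2006 0.2297] 74
side 0.065 [0.1281 0.201  0.228 ] 215
side 0.075 [0.1258 0.1282 0.1804] 52
side 0.085 [0.1243 0.128  0.1306] 30
side 0.095 [0.1241 0.1264 0.1288] 20
lid plane [-0.0257  0.0289  0.2117]
```

Request:
move_arm(
  deltas=[
    [0,0,-0.006,0,0,0,-1],
    [0,0,-0.03,0,0,0,-1],
    [0,0,-0.045,0,0,0,-1],
    [0,0,-0.045,0,0,0,-1],
    [0,0,-0.045,0,0,0,-1],
    [-0.03,0,0,0,0,0,-1],
    [-0.04,0,0,0,0,0,-1],
    [-0.045,0,0,0,0,0,-1],
    [-0.045,0,0,0,0,0,-1],
    [-0.045,0,0,0,0,0,-1],
  ],
)

```text
clock: 19.27
position: [0.5029, -0.377, 0.2984]
ee_rot: [0.789, 0.614, 0.0, 0.0]
ft_force: [1.1, 0.6, 0.1]
grip_width: 0.001
```

```bash
python3 sp.py 13; python3 - <<'E'
from h import *
f=np.array([.242,.970]); c=np.array([.540,-.231])
plan([(*(c-.185*f),.30,-14,-1,1),(*(c-.185*f),.2,-14,-1,3)])
E
```

```text
tcp a -0.15056039949594355 b -0.0006472559593511832 z 0.2983785935883038 F [1.1 0.6 0.1]
top 0.005 [0.1263 0.1284 0.1303] 94
top 0.015 [0.1268 0.1285 0.1306] 93
top 0.025 [0.1261 0.1284 0.131 ] 91
top 0.035 [0.1264 0.1284 0.1307] 90
top 0.045 [0.1263 0.1284 0.1303] 93
top 0.055 [0.1265 0.129  0.1312] 89
top 0.065 [0.1265 0.1284 0.1306] 88
top 0.075 [0.1266 0.1285 0.131 ] 92
top 0.085 [0.1262 0.1281 0.1307] 53
top 0.095 [0.126  0.1285 0.1307] 30
lid plane [0.0001 0.0094 0.2143]
side 0.005 [0.1276 0.1294 0.1312] 25
side 0.015 [0.1264 0.1285 0.1315] 27
side 0.025 [0.1267 0.1283 0.1312] 24
side 0.035 [0.1276 0.1296 0.1313] 24
side 0.045 [0.126  0.1289 0.1311] 27
side 0.055 [0.127  0.1282 0.1301] 33
side 0.065 [0.1267 0.1286 0.1315] 35
side 0.075 [0.1257 0.1283 0.1311] 47
side 0.085 [0.1252 0.1283 0.1301] 30
side 0.095 [0.1257 0.1277 0.1303] 18
lid plane [-0.0291  0.0237  0.2108]
at [ 0.5004 -0.3815  0.2973] yaw -14.64 w 0.0023410396233782553 F [0.3 0.7 0.1] t 19.375
[[-0.0293,0.0023,-0.0026,-0.1,0.1,-0.6,-1],
[0,0,0.0333,0,0,0,-1],
[0,0,0.0333,0,0,0,-1],
[0,0,0.0334,0,0,0,-1]]
end [ 0.4952 -0.4105  0.2   ]
```

View pics/side13z.png

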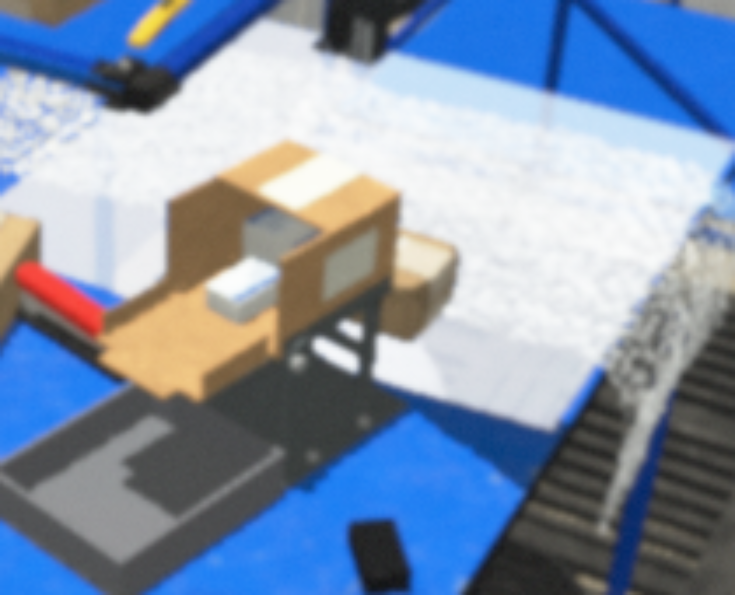

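Request:
move_arm(
  deltas=[
    [-0.025,0,0,0,0,0,-1],
    [-0.012,0,0.02,0,0,0,-1],
    [0,0,0.03,0,0,0,-1],
    [0,0,0.03,0,0,0,-1],
    [0,0,0.017,0,0,0,-1],
    [0,0,0,0,0,0,-1],
  ],
)

```text
clock: 20.12
position: [0.4938, -0.4111, 0.1998]
ee_rot: [0.789, 0.615, -0.0, -0.001]
ft_force: [0.1, -0.3, 0.8]
grip_width: -0.007
```

```bash
python3 - <<'E'
from h import *
f=np.array([.242,.970]); c=np.array([.540,-.231])
w=[(*(c-.151*f),.2,-14,-1,3)]
r=np.hypot(.14,.075); a0=np.arctan2(.075,.14)
# contact E = pivot + r(cos,sin)
for ph in np.arange(.05,.81,.05):
    w.append((*(c-(r*np.cos(a0+ph)+.011)*f),.125+r*np.sin(a0+ph),-14,-1,1))
plan(w)
E
```

```text
at [ 0.4938 -0.4111  0.1998] yaw -14.17 w -0.006719046317293994 F [ 0.1 -0.3  0.8] t 20.125
[[0.0116,0.0004,-0.0001,0,0,-0.1,-1],
[0.0117,0.0004,0,0,0,-0.1,-1],
[0.0116,0.0004,-0.0001,0,0,-0.1,-1],
[0.004,0,-0.0069,-0.1,-0.1,0.1,-1],
[0.0042,0,-0.0067,0,0,0,-1],
[0.0046,0,-0.0065,0,0,0,-1],
[0.0049,0,-0.0062,0,0,0,-1],
[0.0052,0,-0.006,0,0,0,-1],
[0.0055,0,-0.0057,0,0,0,-1],
[0.0058,0,-0.0055,0,0,0,-1]]
[[0.0061,0,-0.0051,0,0,0,-1],
[0.0063,0,-0.0049,0,0,0,-1],
[0.0065,0,-0.0045,0,0,0,-1],
[0.0067,0,-0.0042,0,0,0,-1],
[0.007,0,-0.0038,0,0,0,-1],
[0.0071,0,-0.0035,0,0,0,-1],
[0.0073,0,-0.0031,0,0,0,-1],
[0.0075,0,-0.0028,0,0,0,-1],
[0.0075,0,-0.0023,0,0,0,-1]]
end [ 0.5267 -0.2841  0.2776]
```

Request:
move_arm(
  deltas=[
    [0.012,0,0,0,0,0,-1],
    [0.011,0,0,0,0,0,-1],
    [0.008,0,0,0,0,0,-1],
    [0.003,0,0,0,0,0,-1],
    [0,0,0,0,0,0,-1],
  ],
)

```text
clock: 20.75
position: [0.5027, -0.3785, 0.2016]
ee_rot: [0.789, 0.614, -0.0, 0.0]
ft_force: [0.0, -0.0, -0.3]
grip_width: 0.003
```

Request:
move_arm(
  deltas=[
    [0.003,0,-0.0015,0,0,0,-1],
    [0.002,0,-0.0035,0,0,0,-1],
    [0.002,0,-0.0035,0,0,0,-1],
    [0.002,0,-0.0035,0,0,0,-1],
    [0.002,0,-0.0033,0,0,0,-1],
  ],
)

```text
clock: 21.38
position: [0.5049, -0.3685, 0.2167]
ee_rot: [0.789, 0.614, -0.0, 0.0]
ft_force: [-0.3, -4.6, -2.1]
grip_width: -0.002
```

```bash
cat > ct.py <<'E'
from h import *
import sys
np.set_printoptions(precision=4,suppress=True)
tag=sys.argv[1]
f=np.array([.242,.970]); s=np.array([.970,-.242]); c0=np.array([.540,-.231])
T,o=tool(); q=T[:2,3]-c0; print('tcp a',q@f,'b',q@s,'z',T[2,3],'F',np.round(o['ft_force'],1),'F.f',o['ft_force'][:2]@f)
p,P=snap('side',tag); Q=P.reshape(-1,3); Q=Q[np.isfinite(Q[:,0])]
q=Q[:,:2]-c0; a=q@f; b=q@s; z=Q[:,2]
# spout slope
m=(a>.01)&(a<.085)&(abs(b)<.045)&(z>.055)&(z<.14)&(z<.14-.0*a)
if m.sum()>30:
    k=np.polyfit(a[m],z[m],1); print('spout slope -> tilt',-np.arctan(k[0]),'int',k[1],'res',np.std(z[m]-np.polyval(k,a[m])))
cv2.imwrite(f'pics/s{tag}z.png',cv2.resize(p[130:300,290:500,::-1],None,fx=3.5,fy=3.5))
E
python3 ct.py 14
```

```text
tcp a -0.14187902784706874 b -0.0007619192580314131 z 0.21666391254296288 F [-0.3 -4.6 -2.1] F.f -4.554531065027953
spout slope -> tilt 0.11021982616312445 int 0.12874037898381488 res 0.001791850566067645
```

View pics/s14z.png

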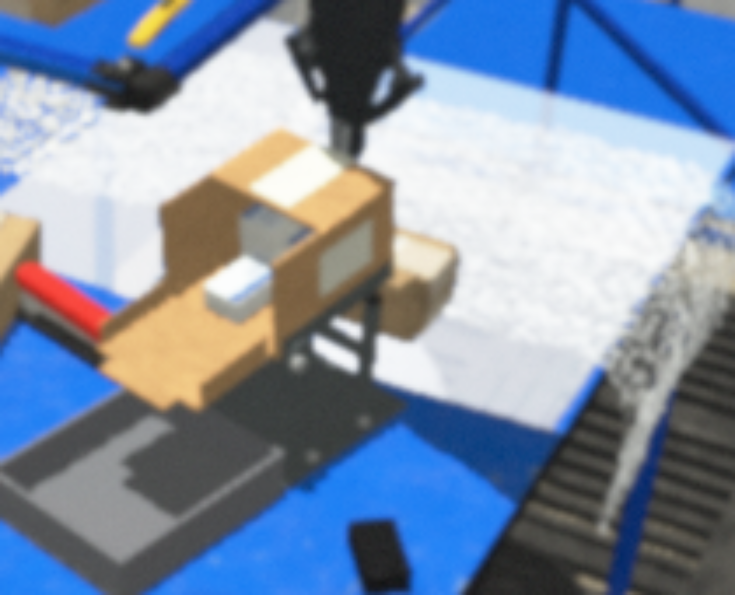

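Request:
move_arm(
  deltas=[
    [0.0023,0,-0.0033,0,0,0,-1],
    [0.0023,0,-0.0032,0,0,0,-1],
    [0.0025,0,-0.0031,0,0,0,-1],
    [0.0025,0,-0.0031,0,0,0,-1],
    [0.0026,0,-0.003,0,0,0,-1],
    [0.0026,0,-0.003,0,0,0,-1],
    [0.0027,0,-0.0029,0,0,0,-1],
    [0.0028,0,-0.0029,0,0,0,-1],
    [0.0029,0,-0.0028,0,0,0,-1],
    [0.0029,0,-0.0028,0,0,0,-1],
  ],
)

```text
clock: 22.68
position: [0.512, -0.3423, 0.247]
ee_rot: [0.789, 0.614, 0.0, 0.0]
ft_force: [-1.0, -4.3, -1.4]
grip_width: -0.004
```

```bash
python3 ct.py 15
```

```text
tcp a -0.11472628153966344 b -0.00027605202270042226 z 0.24698080932228772 F [-1.  -4.3 -1.4] F.f -4.3943650356971515
spout slope -> tilt 0.3463798202539881 int 0.128381408397463 res 0.0021894626460999106
```

View pics/s15z.png

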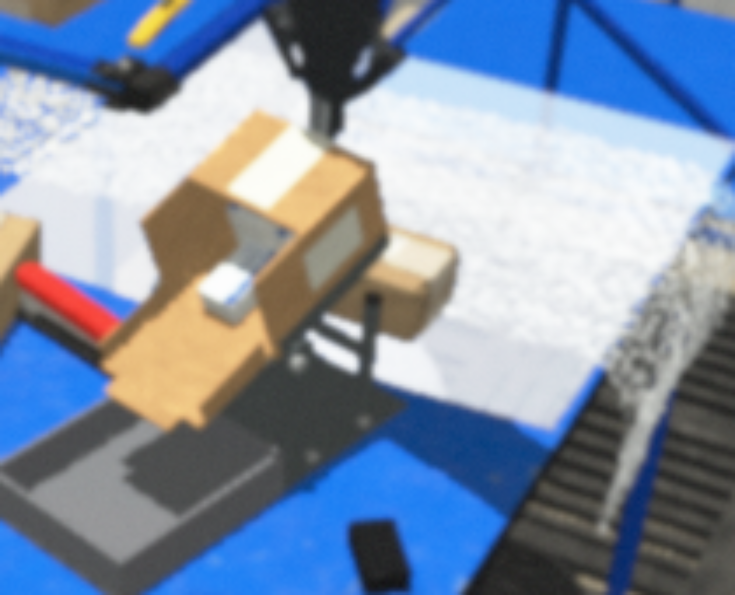

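Request:
move_arm(
  deltas=[
    [0.0024,0,-0.0021,0,0,0,-1],
    [0.0024,0,-0.0021,0,0,0,-1],
    [0.0025,0,-0.002,0,0,0,-1],
    [0.0025,0,-0.002,0,0,0,-1],
    [0.0025,0,-0.0019,0,0,0,-1],
    [0.0026,0,-0.0019,0,0,0,-1],
    [0.0026,0,-0.0018,0,0,0,-1],
    [0.0026,0,-0.0018,0,0,0,-1],
  ],
)

```text
clock: 23.72
position: [0.5168, -0.3227, 0.2624]
ee_rot: [0.789, 0.614, 0.0, -0.0]
ft_force: [-0.8, -2.9, 0.3]
grip_width: 0.001
```

```bash
python3 ct.py 16
```

```text
tcp a -0.09454226768658304 b -0.00031650247751414154 z 0.26244774674106114 F [-0.8 -2.9  0.3] F.f -2.9627195929957084
spout slope -> tilt 0.5971847737824623 int 0.14297934214264846 res 0.010657263326797726
```

View pics/s16z.png

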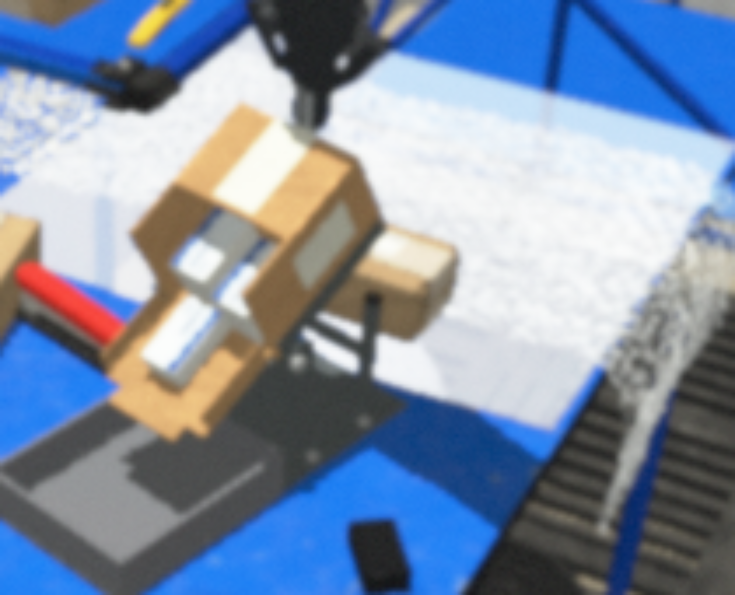

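Boxes are sliding at about 0.5 rad. I'll hold briefly, then look again.

Request:
move_arm(
  deltas=[
    [0,0,0,0,0,0,-1],
    [0,0,0,0,0,0,-1],
    [0,0,0,0,0,0,-1],
    [0,0,0,0,0,0,-1],
  ],
)

```text
clock: 24.28
position: [0.5167, -0.3231, 0.2622]
ee_rot: [0.789, 0.614, 0.0, 0.0]
ft_force: [-0.0, -1.8, 1.0]
grip_width: -0.002
```

```bash
python3 ct.py 17
```

```text
tcp a -0.09497714303364493 b -0.0003110183202445013 z 0.26221943503206774 F [-0.  -1.8  1. ] F.f -1.7941226953923675
spout slope -> tilt 0.49467245874640675 int 0.12899657383512148 res 0.002765854607754814
```

View pics/s17z.png

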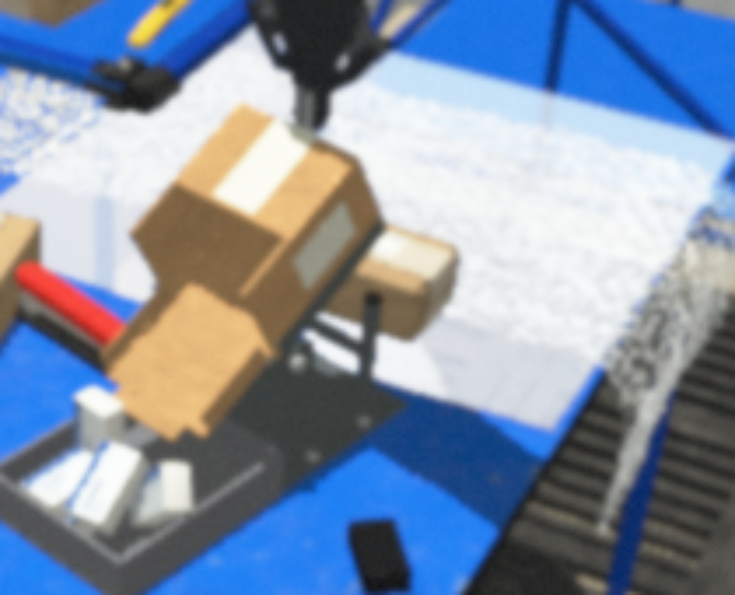

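```bash
python3 - <<'E'
from h import *
p,P=snap('top','18')
cv2.imwrite('pics/t18.png',cv2.resize(p[170:300,300:470,::-1],None,fx=4.5,fy=4.5,interpolation=cv2.INTER_CUBIC))
p,P=snap('side','18')
cv2.imwrite('pics/s18.png',cv2.resize(p[180:300,280:390,::-1],None,fx=5,fy=5,interpolation=cv2.INTER_CUBIC))
E
```

```text
(no output)
```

View pics/t18.png

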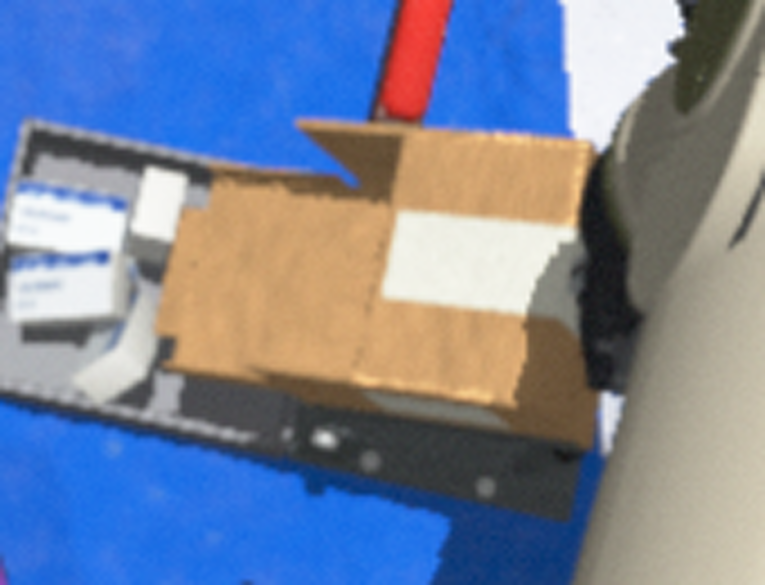

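View pics/s18.png

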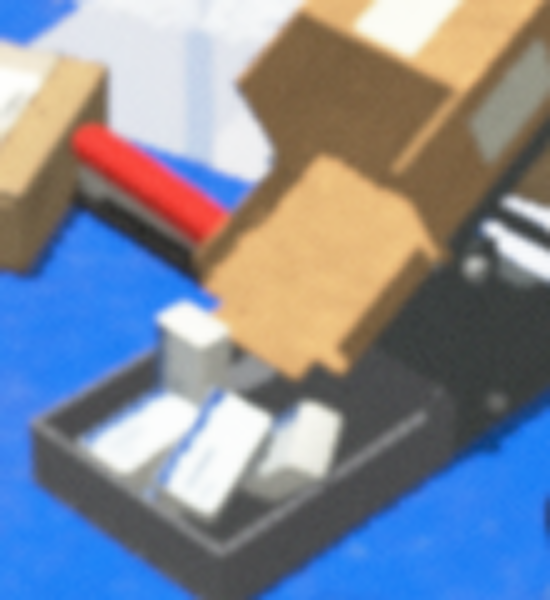

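Request:
move_arm(
  deltas=[
    [0.0027,0,-0.0018,0,0,0,-1],
    [0.0027,0,-0.0017,0,0,0,-1],
    [0.0027,0,-0.0017,0,0,0,-1],
    [0.0028,0,-0.0016,0,0,0,-1],
    [0.0028,0,-0.0016,0,0,0,-1],
    [0.0028,0,-0.0015,0,0,0,-1],
    [0.0028,0,-0.0015,0,0,0,-1],
    [0.0029,0,-0.0014,0,0,0,-1],
    [0,0,0,0,0,0,-1],
    [0,0,0,0,0,0,-1],
  ],
)

```text
clock: 25.68
position: [0.5222, -0.3015, 0.2752]
ee_rot: [0.789, 0.614, 0.0, 0.0]
ft_force: [-0.2, -1.6, 1.3]
grip_width: -0.003
```

```bash
python3 ct.py 19;  python3 - <<'E'
import cv2
p=cv2.imread('pics/side19.png')
cv2.imwrite('pics/s19.png',cv2.resize(p[160:300,270:410],None,fx=4.2,fy=4.2,interpolation=cv2.INTER_CUBIC))
E
```

```text
tcp a -0.07269838918847829 b -0.00020375064249720902 z 0.2751503100206129 F [-0.2 -1.6  1.3] F.f -1.569489420141406
spout slope -> tilt 0.6195844036109145 int 0.12851505440168112 res 0.0034278829638296074
```

View pics/s19.png

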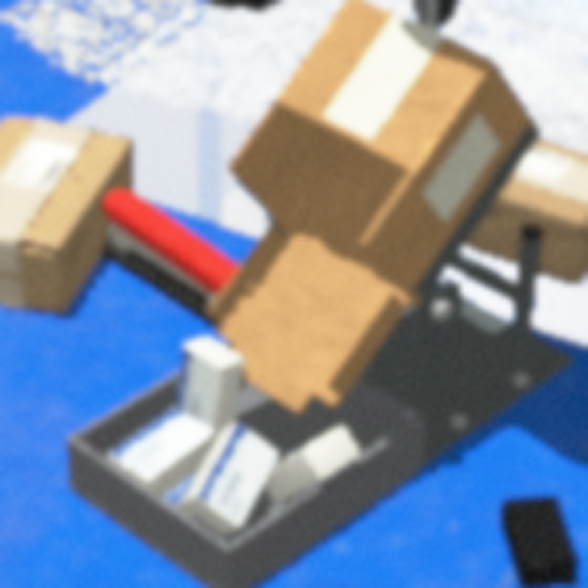

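Request:
move_arm(
  deltas=[
    [-0.0042,0,0.0023,0,0,0,-1],
    [-0.0042,0,0.0024,0,0,0,-1],
    [-0.0041,0,0.0026,0,0,0,-1],
    [-0.004,0,0.0027,0,0,0,-1],
    [-0.0039,0,0.0028,0,0,0,-1],
    [-0.0038,0,0.003,0,0,0,-1],
    [-0.0038,0,0.0031,0,0,0,-1],
    [-0.0037,0,0.0032,0,0,0,-1],
    [-0.0036,0,0.0033,0,0,0,-1],
    [-0.0035,0,0.0034,0,0,0,-1],
  ],
)

```text
clock: 26.98
position: [0.5113, -0.3441, 0.2483]
ee_rot: [0.791, 0.612, -0.002, 0.003]
ft_force: [-6.8, -12.3, 14.1]
grip_width: -0.001
```

```bash
python3 ct.py 20;  python3 - <<'E'
import cv2
from h import *
p=cv2.imread('pics/side20.png')
cv2.imwrite('pics/s20.png',cv2.resize(p[160:300,270:410],None,fx=4.2,fy=4.2,interpolation=cv2.INTER_CUBIC))
p,P=snap('top','20')
cv2.imwrite('pics/t20.png',cv2.resize(p[170:300,300:470,::-1],None,fx=4.5,fy=4.5,interpolation=cv2.INTER_CUBIC))
E
```

```text
tcp a -0.11662270206247134 b -0.0004256998506124822 z 0.24826917337746934 F [ -6.8 -12.3  14.1] F.f -13.581939833419632
spout slope -> tilt 0.3131224116364078 int 0.12826783438505143 res 0.002143439795809045
```

View pics/s20.png

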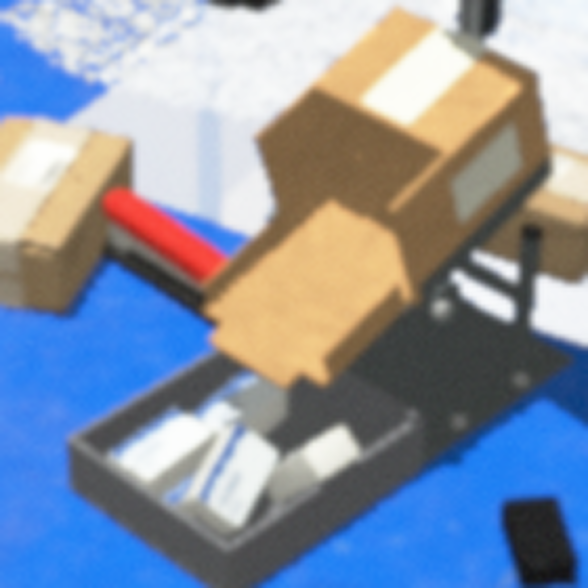

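View pics/t20.png

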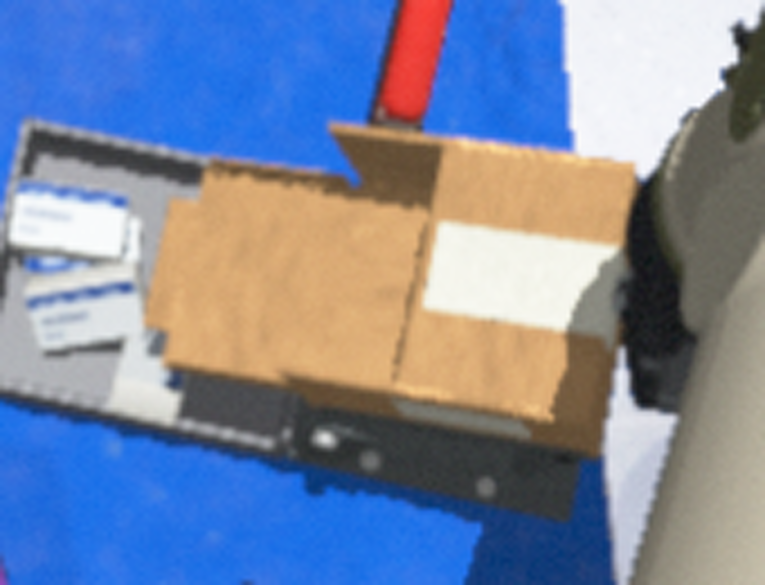

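Request:
move_arm(
  deltas=[
    [-0.02,0,-0.004,0,0,0,-1],
    [-0.03,0,0,0,0,0,-1],
    [-0.03,0,0,0,0,0,-1],
    [0,0,-0.03,0,0,0,-1],
    [0,0,-0.03,0,0,0,-1],
    [0,0,0,0,0,0,-1],
    [0,0,0,0,0,0,-1],
    [0,0,0,0,0,0,-1],
    [0,0,0,0,0,0,-1],
    [0,0,0,0,0,0,-1],
  ],
)

```text
clock: 28.32
position: [0.493, -0.4166, 0.31]
ee_rot: [0.789, 0.614, -0.0, -0.0]
ft_force: [0.1, -0.1, -0.2]
grip_width: 0.003
```

```bash
python3 sp.py 21;  python3 - <<'E'
import cv2
p=cv2.imread('pics/side21.png')
cv2.imwrite('pics/s21.png',cv2.resize(p[160:300,270:440],None,fx=4.2,fy=4.2,interpolation=cv2.INTER_CUBIC))
p=cv2.imread('pics/top21.png')
cv2.imwrite('pics/t21.png',cv2.resize(p[170:300,300:470],None,fx=4.5,fy=4.5,interpolation=cv2.INTER_CUBIC))
E
```

```text
tcp a -0.19141214831930223 b -0.0007012671337426412 z 0.30999469173693306 F [ 0.1 -0.1 -0.2]
top 0.005 [0.1264 0.1284 0.1309] 93
top 0.015 [0.1263 0.1285 0.1306] 92
top 0.025 [0.1263 0.1287 0.1311] 93
top 0.035 [0.1262 0.1282 0.1307] 91
top 0.045 [0.1264 0.1287 0.1307] 90
top 0.055 [0.1266 0.1285 0.1314] 92
top 0.065 [0.1266 0.1289 0.1318] 86
top 0.075 [0.1264 0.1286 0.131 ] 93
top 0.085 [0.1263 0.1289 0.131 ] 50
top 0.095 [0.1259 0.1286 0.1304] 29
lid plane [-0.0036  0.0112  0.2138]
side 0.005 [0.1262 0.128  0.1303] 27
side 0.015 [0.1262 0.1277 0.1319] 28
side 0.025 [0.1264 0.1285 0.1335] 25
side 0.035 [0.1278 0.1293 0.1319] 28
side 0.045 [0.126  0.1297 0.1311] 33
side 0.055 [0.1263 0.1282 0.1315] 30
side 0.065 [0.1271 0.1286 0.1305] 29
side 0.075 [0.1264 0.1286 0.1309] 47
side 0.085 [0.1259 0.1287 0.1305] 31
side 0.095 [0.1272 0.1288 0.1305] 20
lid plane [-0.0292  0.0165  0.2108]
```

View pics/s21.png

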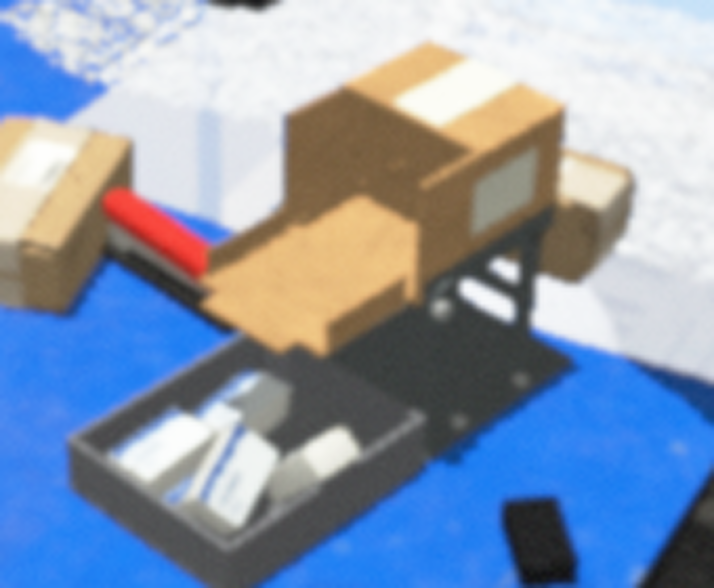

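View pics/t21.png

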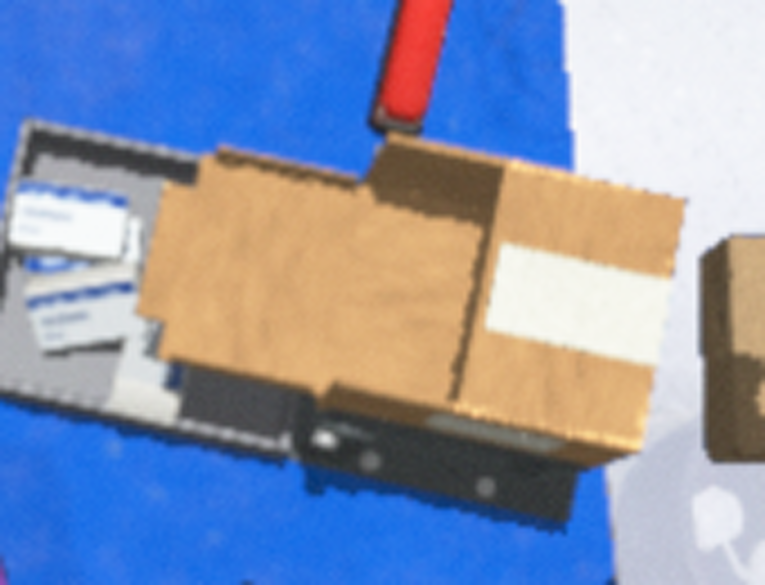

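Request:
move_arm(
  deltas=[
    [0.03,0,0,0,0,0,-1],
    [0.04,0,0,0,0,0,-1],
    [0.04,0,0,0,0,0,-1],
    [0.04,0,0,0,0,0,-1],
    [0.04,0,0,0,0,0,-1],
    [0.04,0,0,0,0,0,-1],
    [0.04,0,0,0,-5,0,-1],
    [0.04,0,0,0,-5,0,-1],
    [0.03,0,0,0,-5,0,-1],
    [0,0,0,0,0,0,-1],
  ],
)

```text
clock: 29.68
position: [0.5766, -0.0823, 0.3009]
ee_rot: [0.78, 0.613, -0.103, 0.08]
ft_force: [-0.3, -0.9, -0.0]
grip_width: 0.003
```

```bash
python3 - <<'E'
from h import *
T,o=tool();print(np.round(T,3))
snap('wrist','22')
E
```

```text
[[ 0.228  0.972 -0.062  0.577]
 [ 0.939 -0.237 -0.251 -0.082]
 [-0.258 -0.001 -0.966  0.301]
 [ 0.     0.     0.     1.   ]]
```

View pics/wrist22.png

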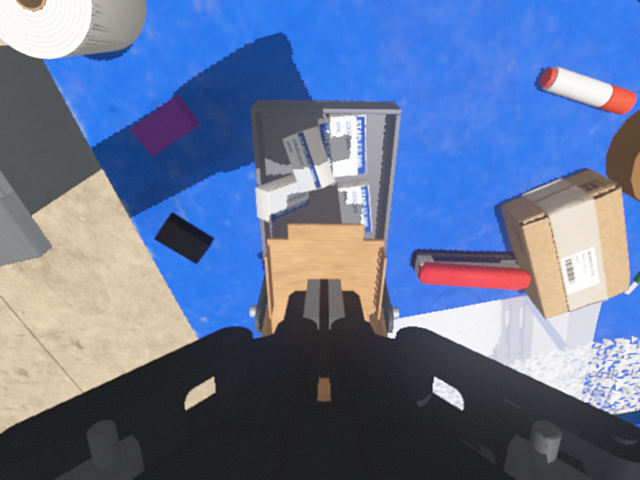

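```bash
python3 - <<'E'
import cv2,numpy as np
p=cv2.imread('pics/wrist22.png'); P=np.load('pics/wrist22P.npy')
cv2.imwrite('pics/w22.png',cv2.resize(p[90:250,235:415],None,fx=4,fy=3.7,interpolation=cv2.INTER_CUBIC))
f=np.array([.242,.970]); s=np.array([.970,-.242]); c0=np.array([.540,-.231])
for u,v in [(262,190),(265,210),(275,205),(300,190),(305,150),(300,140),(345,130),(345,160),(350,200),(320,115),(325,145),(335,190),(290,165),(258,195),(256,215)]:
    q=P[v,u]; d=q[:2]-c0; print(u,v,np.round([d@f,d@s,q[2]],3))
E
```

```text
262 190 [ 0.101 -0.066  0.06 ]
265 210 [ 0.079 -0.065  0.062]
275 205 [ 0.084 -0.054  0.06 ]
300 190 [ 0.093 -0.027  0.04 ]
305 150 [ 0.14  -0.021  0.045]
300 140 [ 0.15  -0.026  0.042]
345 130 [0.162 0.02  0.05 ]
345 160 [0.132 0.021 0.051]
350 200 [0.076 0.03  0.028]
320 115 [ 0.168 -0.005  0.005]
325 145 [0.141 0.    0.029]
335 190 [0.079 0.013 0.006]
290 165 [ 0.11  -0.041  0.006]
258 195 [ 0.094 -0.072  0.057]
256 215 [ 0.042 -0.087  0.   ]
```

View pics/w22.png

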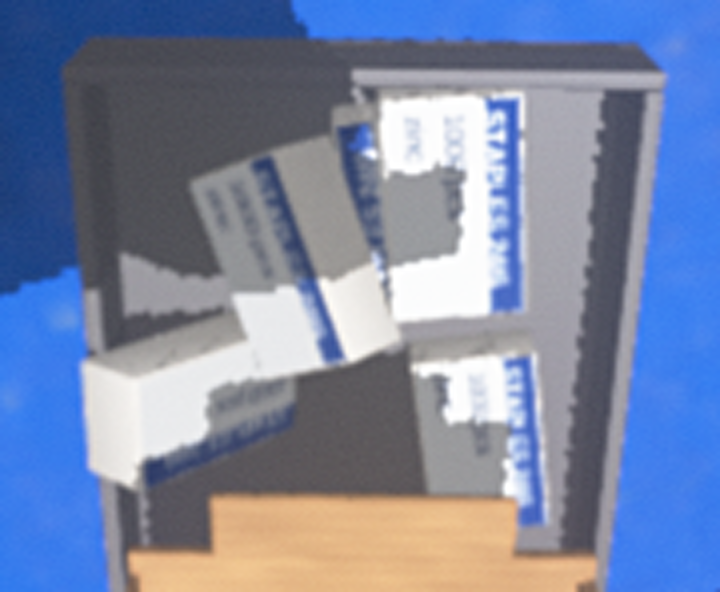

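```bash
python3 - <<'E'
from h import *
p,P=snap('top','23')
def rect(x0,x1,y0,y1,zl,zh,name):
    s=P[y0:y1,x0:x1].reshape(-1,3); s=s[np.isfinite(s[:,0])]; s=s[(s[:,2]>zl)&(s[:,2]<zh)]
    if len(s)<10: print(name,len(s));return
    r=cv2.minAreaRect((s[:,:2]*1000).astype(np.float32)); print(name,len(s),np.round(r[0],1),np.round(r[1],1),round(r[2],1))
rect(205,270,280,335,.09,.12,'label')
rect(215,270,155,210,.038,.06,'tape')
rect(450,505,215,280,.055,.08,'parcel')
cv2.imwrite('pics/t23.png',p[:,:,::-1])
print(tool()[1]['clock'])
E
```

```text
label 5
tape 0
parcel 1836 [ 515.7 -490.9] [ 93.7 119.3] 87.4
29.775
```

View pics/t23.png

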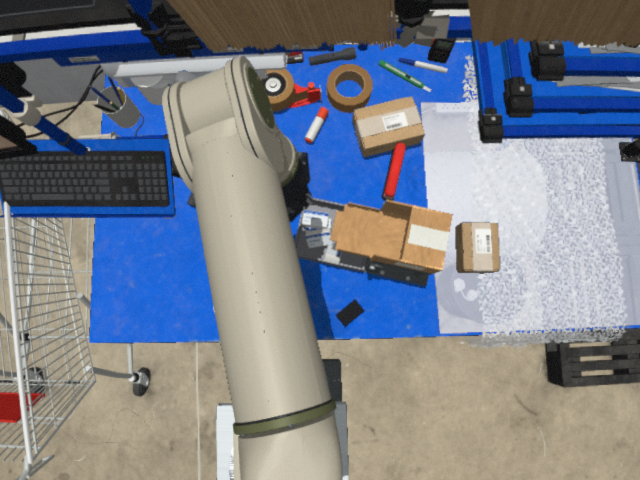

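```bash
python3 - <<'E'
from h import *
P=np.load('pics/top21P.npy')
for n,x0,x1,y0,y1,zl,zh in [('label',205,270,280,335,.09,.12),('tape',215,270,155,210,.038,.06)]:
    s=P[y0:y1,x0:x1].reshape(-1,3); s=s[np.isfinite(s[:,0])]; s=s[(s[:,2]>zl)&(s[:,2]<zh)]
    r=cv2.minAreaRect((s[:,:2]*1000).astype(np.float32)); print(n,len(s),r)
E
python3 sp.py 24 | grep -E 'tcp|lid|side'; python3 tray.py 25 | grep -E 'top a|side b'
```

```text
label 1315 ((392.601806640625, 96.14376068115234), (95.54641723632812, 93.16045379638672), 88.78411865234375)
tape 395 ((701.2130737304688, 89.57661437988281), (92.40191650390625, 91.84687042236328), 23.71712303161621)
tcp a 0.1481556726277592 b 0.0004309956213554428 z 0.30151094553126406 F [-0.5  0.   0.2]
lid plane [-0.003   0.0088  0.214 ]
side 0.005 [0.1266 0.1285 0.1304] 27
side 0.015 [0.1265 0.129  0.1308] 24
side 0.025 [0.1273 0.1288 0.1315] 27
side 0.035 [0.1271 0.1291 0.1317] 33
side 0.045 [0.1265 0.1292 0.131 ] 22
side 0.055 [0.1263 0.1287 0.1317] 37
side 0.065 [0.1269 0.1287 0.1305] 29
side 0.075 [0.1259 0.1292 0.1313] 46
side 0.085 [0.1262 0.1293 0.1304] 29
side 0.095 [0.1269 0.1281 0.1303] 19
lid plane [-0.0323  0.0141  0.2105]
top a 0.03 b -0.07368172656693371 -0.06894917976505013
top a 0.06 b -0.0737800235311556 -0.04176710329703813
top a 0.09 b -0.07360106974266876 0.07603337671255735
top a 0.12 b -0.07321147034067313 0.07691601469601764
side b -0.06 [0.0029 0.0086 0.0119] 9
side b -0.045 [0.0029 0.0078 0.0113] 19
side b -0.03 [0.0057 0.0078 0.0112] 19
side b 0 [0.0032 0.0079 0.0113] 15
side b 0.03 [0.004  0.0079 0.0108] 13
side b 0.045 [0.0061 0.0078 0.0097] 4
```

View pics/side24z.png

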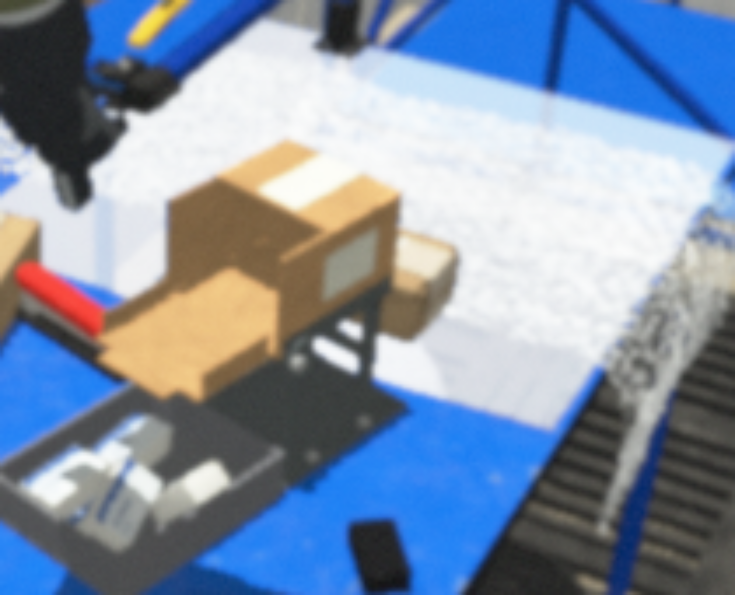

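```bash
python3 -c "
from workcell import manip
print(manip.hand_in())"
```

```text
the job is handed in; nothing more can be done
None
```

The job is handed in at about 30 s. All five staple boxes are in the tray, the carton is back level, and the spout is left out.

**What I did:**
- I gripped the tray's far wall and slid it between the two rolls until its near edge was about 3–5 mm in front of the pivot line, centred and square to the carton.
- I pushed the spout out with shut fingertips until it reached its stop. The carton read level before and after this. The final press on the stop reached about 12 N, with at most about 0.01 rad of lift.
- I tipped the carton slowly from behind to about 0.65 rad, backed off, and it sank back level.

**Last checks:**
- **Boxes:** I counted all five in the wrist picture. One leans against the tray's side with its end resting about on the rim.
- **Carton and spout:** The top camera shows both flat. The side camera showed the lid off by about 0.03 rad, but it also read off by a few hundredths before the tipping, so I took that as its depth error.
- **Bystanders:** The label roll, tape roll and parcel are within 0.5 mm of where they started. The rolls were checked before my last move over to look into the tray, because the arm hid them afterwards.

**What went wrong:**
- **Tray knock:** While I was turning the tray it pressed against the keyboard shelf, with about 44 N at the wrist. It was the tray, not the arm or gripper, that touched, and I backed off at once.
- **Too fast on the way back:** I moved the fingers back faster than the carton sinks, which gave about 20 N for a moment.

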